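# Shake ring cores out over a drying tray

## Task

Pick up the pink pour-top jar and shake its nine freshly washed green ring cores out over the steel drying tray, holding the mouth low so that the ferrite does not chip, and spread them evenly: all nine in the tray, at least two in each of its three bays. Then stand the empty jar back upright on its blue mat. Do not touch the clean cores with the gripper and leave everything else on the bench where it is.

Things in the scene. Friction and masses are not known exactly. Their poses are not given: they have to be found in the camera images.
- jar_mid (a point): Centre (half-way up, on the axis) of the pink polythene pour-top jar: a straight cylinder 56 mm in diameter, 110 mm tall, wall 3 mm, floor 4 mm thick, about 110 g, standing on the blue mat, so that this point is 58 mm above the bench. The cream collar round its top 16 mm is 59 mm in diameter. z runs up the axis to the mouth, +x points to the side of the mouth that is open.
- jar_lip (a point): Pouring lip: the point of the jar's rim at its +x side, 26.5 mm from the axis and 110 mm above its foot. A cream lid, 3 mm thick, closes the mouth but for one pouring hole that reaches from this lip to just past the axis, 38 mm wide (y) by 29 mm: pour with +x down. Tipped 8 to 12 degrees below level, the cores come one or a few at a time with sharp jerks along the axis; beyond 15 to 20 degrees they run out by themselves.
- core1 (a point): Centre of one of the nine equal green ferrite ring cores, 19 mm outside diameter, 14 mm thick, 14 g, axis along z; all nine start inside the jar, lying flat in three layers of three on its floor.
- core2 (a point): Centre of one of the nine equal green ferrite ring cores, 19 mm outside diameter, 14 mm thick, 14 g, axis along z; all nine start inside the jar, lying flat in three layers of three on its floor.
- core3 (a point): Centre of one of the nine equal green ferrite ring cores, 19 mm outside diameter, 14 mm thick, 14 g, axis along z; all nine start inside the jar, lying flat in three layers of three on its floor.
- core4 (a point): Centre of one of the nine equal green ferrite ring cores, 19 mm outside diameter, 14 mm thick, 14 g, axis along z; all nine start inside the jar, lying flat in three layers of three on its floor.
- core5 (a point): Centre of one of the nine equal green ferrite ring cores, 19 mm outside diameter, 14 mm thick, 14 g, axis along z; all nine start inside the jar, lying flat in three layers of three on its floor.
- core6 (a point): Centre of one of the nine equal green ferrite ring cores, 19 mm outside diameter, 14 mm thick, 14 g, axis along z; all nine start inside the jar, lying flat in three layers of three on its floor.
- core7 (a point): Centre of one of the nine equal green ferrite ring cores, 19 mm outside diameter, 14 mm thick, 14 g, axis along z; all nine start inside the jar, lying flat in three layers of three on its floor.
- core8 (a point): Centre of one of the nine equal green ferrite ring cores, 19 mm outside diameter, 14 mm thick, 14 g, axis along z; all nine start inside the jar, lying flat in three layers of three on its floor.
- core9 (a point): Centre of one of the nine equal green ferrite ring cores, 19 mm outside diameter, 14 mm thick, 14 g, axis along z; all nine start inside the jar, lying flat in three layers of three on its floor.
- tray: Steel drying tray, fixed, 160 mm (x) by 280 mm (y), 22 mm deep, wall and floor 3 mm; origin at the centre of its underside, on the bench. Two low ribs across it (along x, 8 mm high, at y = -46.5 and +46.5 mm) part it into three bays side by side along y, with centres at y = -93, 0 and +93 mm.
- mat: The jar's place: flat blue mat 110 mm square, 3 mm thick, fixed; origin at the centre of its underside.
- can: Drinks can, orange and white, 66 mm in diameter, 122 mm tall, loose, standing by the jar; origin at the centre of its underside.
- spool: Spool of solder, 60 mm in diameter, 50 mm tall, loose, standing by the jar; origin at the centre of its underside.
- driver: Dark blue screwdriver 200 mm long lying along its x axis, handle (26 mm thick) to -x, loose, on the robot's side of the jar; origin at the middle of its length, on the bench.
- dmm: Red hand-held multimeter lying flat, 85 mm (x) by 180 mm (y), 48 mm high with its knob, loose, on the robot's side of the tray; origin at the centre of its underside.
- tube: Black ribbed tube 40 mm in diameter, 300 mm long along its y axis, fixed, on the far side of the tray; origin on the bench below its middle. The other equipment (power supply, bench meter, soldering iron, parts box, notepad) is fixed and stands farther off, along the back and sides of the bench.
Things that resemble listed ones, but are neither listed nor needed, are in the scene too. Leave any yellow look-alike of the part that bears jar_mid alone. Of the things that look like the mat, the larger one is meant.

How it is judged:
By the outcome, as a careful person would: the job done as asked, in the order asked, and still so for the second after the job is handed in, with the robot touching nothing.
It also fails if it takes over 72 s, if anything falls off the work surface, if the arm or the gripper's body presses on something with over 40 N, if the wrist force passes 120 N, or if a joint passes its speed limit or range.

## Robot

A 6-joint arm with a two-finger parallel gripper is mounted at the origin on the work surface. World frame = base frame: x ahead of the robot, y to its left, z up, the work surface at z = 0. Lengths are in m, angles in rad, forces in N, time in s.
With the tool pointing down it reaches from about 0.4 to 0.825 m from the base axis. Payload 7 kg.
Tool frame: the origin (TCP) lies on the centre line of the jaws, within the pads' length; the fingertips stand 22 mm ahead of it and the grasp point (between the pads) lies 3 mm ahead of it (arm.tcp_to_tips is the distance from the TCP to the fingertips, in m); z points along the fingers, y is the line along which they close (so a half turn about z gives the same grasp; the last joint's range is limited). The gripper opens to 88 mm and grips with 3 to 60 N. Pads are 19 mm wide; open, the fingers measure 130 mm over their backs; the gripper's body (78 mm by 193 mm) begins 47 mm behind the grasp point.
Start: joints at [0.288, 0.359, 0.012, 0, -1.224, -0.288], TCP at [0.675, -0, 0.249] pointing down, gripper open.
Joint ranges: [-3.07, 3.07], [-1.43, 2.12], [-1.02, 1.25], [-3.03, 1.67], [-3.05, -0], [-3.03, 3.03]. Speed limits (rad/s): [2.39, 2.39, 3.01, 3.14, 3.14, 3.14].

## Interface

Orientations are given as [roll, pitch, yaw] about the fixed x, y, z axes, in that order (R = Rz(yaw) Ry(pitch) Rx(roll)).
In Python, from station import arm gives the robot as it stands.
- The arm moves only by the tool jog_arm, never from a script. Its argument "targets" is a list of rows, each an object of numbers: "dx", "dy", "dz": the shift along the tool's x, y, z in mm; "rx", "ry", "rz": the turn, a rotation vector about the tool's x, y, z in rad; "gripper": the closure, from 0 (fully open) to 1 (shut). In form: [{"dx": .., "dy": .., "dz": .., "rx": .., "ry": .., "rz": .., "gripper": ..}, ...]. A call has exactly 8 rows; each row is the pose to reach, as a shift and turn from the pose commanded when the call began, along the tool's axes at that moment; what a row does not reach only later rows make up. A row lasts 1/12 s, in which the tool goes at most 41.7 mm and 7.16 degrees, less where a joint would pass 70% of its speed; a pose out of reach is approached as far as the arm can. A call with a gripper value outside its range is refused whole. The fingers move at their own pace and stop on an object; "force" is the grip in N (left out, the last holds). Time passes only in rows, so rows that repeat a pose let the fingers close, or fill a call up. It gives the time, the measured TCP pose, the force, the opening and the grip force at its end, in the units of the state.
- arm.get_state(): the state, without advancing time (a new reading comes with each control period).
- arm.grab_frame(name): name is "scene" or "side" or "wrist"; returns a dict with "frame" (480x640x3 uint8, red, green, blue), "z_map" (480x640 float32, m along the optical axis (not along the pixel's ray), 0 where there is no reading), "fx", "fy", "cx", "cy" (pixels), "view" (4x4, takes a point from world to camera coordinates). Camera axes: x right, y down, z forward; pixel columns grow to the right and rows downward; lengths in m; the calibration is good to about 2 mm. A picture is of the moment at which its call begins.
- arm.job_done(): hands the job in; it is judged then, once.
The state is a dict: "t": time; "q": joint angles; "qd": joint speeds; "joint_efforts": joint torques, N m; "eef_pos": TCP position; "ee_rot": TCP orientation; "force": force on the tool from outside, world axes, zero at the start; "moment": the same for the moment, N m; "width": finger opening in m; "gripper_force": force on a finger pad.
Only numpy, scipy, OpenCV 4.12 (cv2) and the standard library are available. Lean on these libraries where they do the work, as an engineer would, in place of code of your own. Each camera call takes 0.05 s, during which the arm holds its last target. There are 200 camera calls.

## Working session

There is one attempt and no reset: what is moved stays moved. The work goes in short steps, Python scripts to look and compute and a tool call to move; the robot and the scene stay as the last step left them, time stands still between calls to the robot, and variables do not carry over. Pictures are saved under pics/ and viewed, at most 10 in all, crops included, and the job is handed in when it is done.

Besides the shell and the picture viewer there is one more tool, called after "Request:" by a JSON object that holds its "op" and its "data". jog_arm: Moves the arm, as the interface text tells. Its arguments: {"type":"object","properties":{"targets":{"type":"array","items":{"type":"object","properties":{"dx":{"type":"number"},"dy":{"type":"number"},"dz":{"type":"number"},"rx":{"type":"number"},"ry":{"type":"number"},"rz":{"type":"number"},"gripper":{"type":"number"}}}},"force":{"type":"number"}},"required":["targets"]}

```bash
ls; mkdir -p pics
python3 - <<'E'
from station import arm
import cv2,numpy as np
for n in("scene","side"):
    f=arm.grab_frame(n);cv2.imwrite(f"pics/{n}0.png",f["frame"][:,:,::-1]);np.savez(f"{n}0.npz",**f)
    print(n,f["fx"],f["cx"],f["cy"],np.round(f["view"],3).tolist())
s=arm.get_state();print(s)
E
```

```text
pics
scene 524.7124321350383 320.24330029945014 240.50824098651503 [[0.524, 0.852, -0.002, -0.255], [0.716, -0.441, -0.541, -0.352], [-0.462, 0.282, -0.841, 1.439], [0.0, 0.0, 0.0, 1.0]]
side 515.5838932479504 324.99965051840866 242.14889269644104 [[0.849, -0.529, 0.01, -0.459], [-0.334, -0.552, -0.764, 0.22], [0.409, 0.645, -0.646, 0.727], [0.0, 0.0, 0.0, 1.0]]
{'t': 0.1, 'q': array([ 2.88136510e-01,  3.59316608e-01,  1.11485855e-02, -3.10918262e-04,
       -1.22412167e+00, -2.88108177e-01]), 'qd': array([ 7.88295049e-05, -1.07398403e-03,  2.98805663e-03,  4.55376031e-04,
        3.76178149e-04, -1.42778076e-03]), 'joint_efforts': array([-1.42273191e-03, -5.84165347e+01,  2.93752134e+01,  7.01551259e+00,
        1.01412315e-02, -6.66964229e-05]), 'eef_pos': array([ 6.74585213e-01, -1.73148055e-06,  2.47714240e-01]), 'ee_rot': array([ 3.14007778e+00, -1.44110663e-04, -1.57087374e+00]), 'force': array([0.13095624, 0.52975229, 0.19760212]), 'moment': array([0.02634954, 0.03233476, 0.00524254]), 'gripper_force': 0.0, 'width': 0.0874815909664891}
```

View pics/scene0.png

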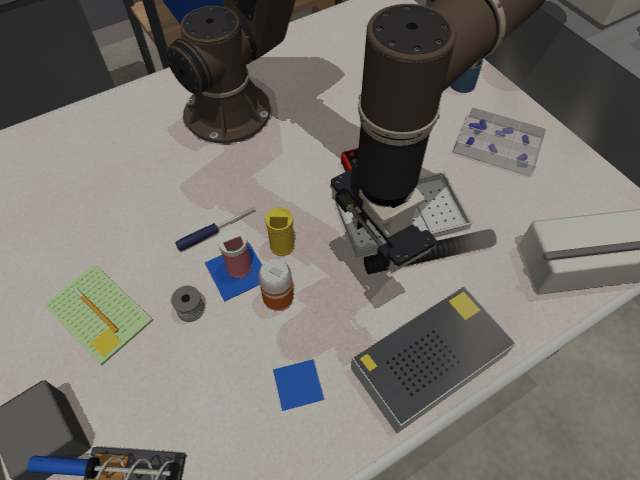

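View pics/side0.png

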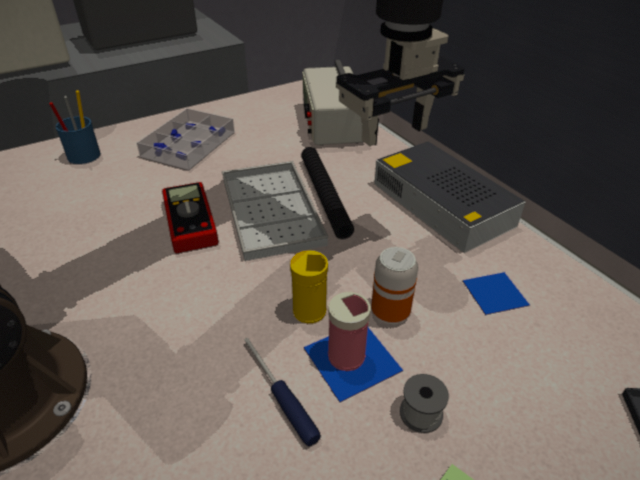

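Candidates: pink jar at scene (236,255) / side (349,330) on the blue mat; the yellow jar at (280,230) / (310,287) is the look-alike. Mats: blue under the jar (235,275) is larger than the loose blue one (298,385), so the one under the jar is meant. I'll confirm with a crop and measure.

```bash
cat > h.py <<'E'
import numpy as np,cv2
def load(n): return dict(np.load(n))
def cam(f):
    V=np.array(f["view"]);return V[:3,:3],-V[:3,:3].T@V[:3,3]
def rays(f,uv):
    R,c=cam(f);uv=np.atleast_2d(uv).astype(float)
    d=np.c_[(uv[:,0]-f["cx"])/f["fx"],(uv[:,1]-f["cy"])/f["fy"],np.ones(len(uv))]
    return c,d@R
def plane(f,uv,z):
    c,d=rays(f,uv);return c+d*((z-c[2])/d[:,2])[:,None]
def tri(f1,p1,f2,p2):
    c1,d1=rays(f1,p1);c2,d2=rays(f2,p2);A=np.c_[d1[0],-d2[0]]
    s=np.linalg.lstsq(A,c2-c1,rcond=None)[0];a=c1+s[0]*d1[0];b=c2+s[1]*d2[0]
    return (a+b)/2,np.linalg.norm(a-b)
def proj(f,P):
    V=np.array(f["view"]);p=np.atleast_2d(P)@V[:3,:3].T+V[:3,3]
    return np.c_[p[:,0]/p[:,2]*f["fx"]+f["cx"],p[:,1]/p[:,2]*f["fy"]+f["cy"]]
def cloud(f):
    z=f["z_map"];v,u=np.mgrid[:480,:640];R,c=cam(f)
    d=np.stack([(u-f["cx"])/f["fx"],(v-f["cy"])/f["fy"],np.ones_like(z)],-1)*z[...,None]
    P=d@R+c;P[z==0]=np.nan;return P
def hsv(f): return cv2.cvtColor(f["frame"],cv2.COLOR_RGB2HSV)
def comps(m,amin=60):
    n,l,s,c=cv2.connectedComponentsWithStats(m.astype(np.uint8))
    return [(l==i,s[i,4],c[i]) for i in range(1,n) if s[i,4]>=amin]
E
python3 - <<'E'
from h import *
np.set_printoptions(precision=4,suppress=True)
fs={n:load(n+"0.npz") for n in("scene","side")}
box={"scene":(200,215,310,320),"side":(270,235,460,440)}
ims=[]
for n,f in fs.items():
    H=hsv(f);P=cloud(f)
    for nm,m in dict(blue=(abs(H[...,0].astype(int)-110)<10)&(H[...,1]>180)&(H[...,2]>90),
        pink=((H[...,0]<8)|(H[...,0]>165))&(H[...,1]>70)&(H[...,2]>90),
        yellow=(abs(H[...,0].astype(int)-27)<5)&(H[...,1]>180)).items():
        for k,a,c in comps(m,80):
            Q=P[k];print(n,nm,a,c,"med",np.nanmedian(Q,0),"lo",np.nanpercentile(Q,2,0),"hi",np.nanpercentile(Q,98,0))
            if nm=="blue":
                hull=cv2.convexHull(np.argwhere(k)[:,::-1].astype(np.int32));W=plane(f,hull[:,0],.003)[:,:2].astype(np.float32)
                print("   rect",cv2.minAreaRect(W))
    # objects by height on bench near jar
    ok=(P[...,2]>.1)&(P[...,2]<.13)&(P[...,0]>.3)&(P[...,0]<.9)
    for k,a,c in comps(ok,80):
        Q=P[k];T=Q[Q[:,2]>np.nanpercentile(Q[:,2],60)-.003]
        print(n,"top",a,c,np.nanpercentile(Q[:,2],[50,90]),"circ",cv2.minEnclosingCircle(T[:,:2].astype(np.float32)))
    a,b,c,d=box[n];ims.append(cv2.resize(f["frame"][b:d,a:c,::-1],(390,420),interpolation=cv2.INTER_CUBIC))
cv2.imwrite("pics/crop1.png",np.hstack(ims))
E
```

```text
scene blue 1192 [232.8792 276.7399] med [ 0.4785 -0.2268  0.0037] lo [ 0.4103 -0.2558 -0.0001] hi [ 0.5155 -0.1511  0.0077]
   rect ((0.46247515082359314, -0.20303329825401306), (0.10644520819187164, 0.10896759480237961), 87.23198699951172)
scene blue 1708 [297.613  384.5468] med [ 0.7549 -0.2165  0.003 ] lo [ 0.7118 -0.258  -0.0008] hi [ 0.7961 -0.1744  0.0065]
   rect ((0.7537041306495667, -0.21598228812217712), (0.08032514899969101, 0.08226737380027771), 73.24464416503906)
scene blue 873 [ 56.9668 465.5361] med [ 0.6909 -0.6321  0.0968] lo [ 0.6597 -0.6716  0.0884] hi [ 0.7208 -0.5936  0.1008]
   rect ((0.6543371081352234, -0.6613746285438538), (0.10766995698213577, 0.02544189989566803), 54.18292236328125)
scene pink 368 [235.8804 265.9239] med [ 0.4818 -0.2066  0.0511] lo [ 0.4636 -0.2209  0.0096] hi [ 0.4863 -0.187   0.0922]
scene yellow 188 [278.2447 221.9574] med [ 0.4344 -0.0778  0.0657] lo [ 0.4305 -0.0968  0.0393] hi [ 0.4622 -0.0617  0.111 ]
scene yellow 591 [280.7885 240.3164] med [ 0.4807 -0.0968  0.0581] lo [ 0.4567 -0.1124  0.0071] hi [ 0.4863 -0.0685  0.1078]
scene to
[... 1565 characters left out ...]
36.5723  23.4338] [0.1153 0.1272] circ ((0.576689600944519, 1.2151830196380615), 0.18347123265266418)
side top 115 [59.3217 44.2348] [0.1149 0.1271] circ ((0.31417423486709595, 1.0756676197052002), 0.01546474825590849)
side top 1236 [323.229   87.8827] [0.1045 0.1061] circ ((0.8182044625282288, 0.4665978252887726), 0.12536713480949402)
side top 1256 [395.9769 265.4944] [0.1203 0.1226] circ ((0.567107617855072, -0.15838070213794708), 0.02983476035296917)
side top 683 [306.3075 265.3939] [0.1085 0.1099] circ ((0.4560319483280182, -0.08645942807197571), 0.030474726110696793)
side top 1019 [347.1305 310.7184] [0.1115 0.113 ] circ ((0.4565320909023285, -0.19605091214179993), 0.030350949615240097)
```

View pics/crop1.png

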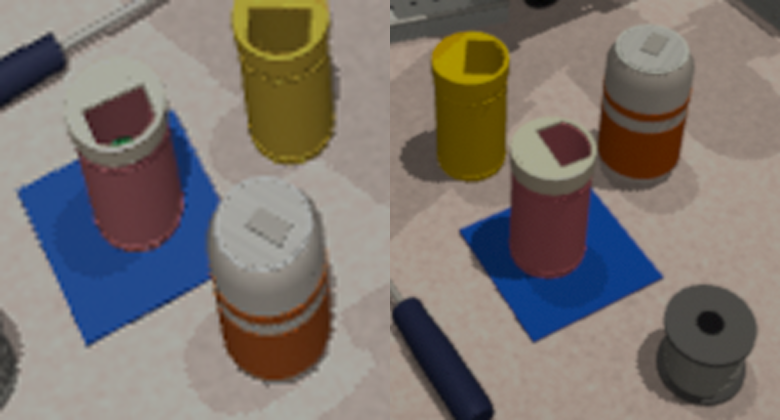

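The crop confirms the pink jar with cream lid, its hole showing a green core, on the larger blue mat; the yellow one is the look-alike. Now hole direction and the remaining objects.

Run:
```python
from h import *
np.set_printoptions(precision=4,suppress=True)
fs={n:load(n+"0.npz") for n in("scene","side")}
c0=np.array([.4572,-.1955])
lid={}
for n,f in fs.items():
    # lid region: pixels whose ray hits z=.113 within 27mm of axis
    v,u=np.mgrid[:480,:640];uv=np.c_[u.ravel(),v.ravel()]
    W=plane(f,uv,.113)
    H=hsv(f).reshape(-1,3)
    near=np.hypot(*(W[:,:2]-c0).T)<.034
    cream=near&(H[:,1]<70)&(H[:,2]>120)
    hole=(np.hypot(*(W[:,:2]-c0).T)<.024)&(H[:,1]>75)
    hm=W[hole][:,:2].mean(0);print(n,"hole",hole.sum(),hm,"rect",cv2.minAreaRect(W[hole][:,:2].astype(np.float32)))
    d=hm-c0;print("  dir deg",np.degrees(np.arctan2(d[1],d[0])),np.linalg.norm(d))
    lid[n]=uv[hole].mean(0)
print("hole tri",tri(fs["scene"],lid["scene"],fs["side"],lid["side"]))
S=fs["side"];P=cloud(S);H=hsv(S)
def rep(nm,m,pc=(1,99)):
    Q=P[m];Q=Q[~np.isnan(Q[:,0])];r=cv2.minAreaRect(Q[:,:2].astype(np.float32));print(nm,len(Q),r,"z",np.percentile(Q[:,2],[2,50,98]))
z=P[...,2];X=P[...,0];Y=P[...,1]
# objects: heights between
for k,a,c in comps((z>.010)&(z<.2)&(X>.2)&(X<1)&(Y>-.5)&(Y<.45),60): rep(str(c.round()),k)
```

```text
scene hole 167 [ 0.4669 -0.196 ] rect ((0.4675736427307129, -0.19563601911067963), (0.03471895679831505, 0.026238251477479935), 85.94510650634766)
  dir deg -3.074076914753854 0.009665865956208698
side hole 330 [ 0.4664 -0.1971] rect ((0.4674297869205475, -0.19707337021827698), (0.03462672978639603, 0.026957733556628227), 84.64105224609375)
  dir deg -10.136582353159822 0.009336664051015773
hole tri (array([ 0.4667, -0.1963,  0.1123]), np.float64(0.0007806514110089871))
[331. 119.] 2405 ((0.791296660900116, 0.3840329647064209), (0.110214002430439, 0.13243570923805237), 1.0140396356582642) z [0.0135 0.0701 0.1061]
[448. 193.] 8717 ((0.8493608832359314, 0.030183464288711548), (0.1543145477771759, 0.28363946080207825), 1.7931146621704102) z [0.0131 0.062  0.0648]
[326. 193.] 1764 ((0.6518290638923645, 0.18421350419521332), (0.30382683873176575, 0.03994402289390564), 73.04402923583984) z [0.0141 0.0344 0.04  ]
[187. 158.] 194 ((0.44608956575393677, 0.43946966528892517), (0.021010739728808403, 0.040015220642089844), 89.99807739257812) z [0.0109 0.0256 0.0398]
[274. 211.] 1466 ((0.53109806
[... 317 characters left out ...]
3706521988), (0.1756894588470459, 0.06617075949907303), 16.464872360229492) z [0.0137 0.0884 0.1227]
[308. 284.] 2265 ((0.4558899700641632, -0.08649949729442596), (0.060491204261779785, 0.057629041373729706), 47.95515441894531) z [0.0131 0.0808 0.1101]
[290. 406.] 1533 ((0.3392660319805145, -0.19323065876960754), (0.02552742324769497, 0.20119668543338776), 0.5669801831245422) z [0.0116 0.0216 0.0259]
[424. 399.] 1896 ((0.4922448992729187, -0.3292788565158844), (0.06042192131280899, 0.05937159061431885), 13.898740768432617) z [0.0116 0.0487 0.0512]
[633. 401.] 351 ((0.7459697723388672, -0.4759233593940735), (0.0572584792971611, 0.01861124113202095), 33.90224838256836) z [0.0108 0.0164 0.0189]
```

The jar is at (0.457,-0.196), opening toward azimuth ≈ -5°. The tray is centred at (0.533,0.200) with yaw ≈ -15°. I'll begin to move, and use the readings to identify the arm's kinematics, which tells me how far the tool can be tilted.

Request:
{"op": "jog_arm", "data": {"targets": [{"dx": 15,"dy": 15,"dz": -10,"rz": 0.1},{"dx": 30,"dy": 30,"dz": -20,"rz": 0.2},{"dx": 45,"dy": 45,"dz": -30,"rz": 0.3},{"dx": 60,"dy": 60,"dz": -40,"rz": 0.4},{"dx": 75,"dy": 75,"dz": -50,"rz": 0.5},{"dx": 90,"dy": 90,"dz": -55,"rz": 0.6},{"dx": 105,"dy": 105,"dz": -60,"rz": 0.7},{"dx": 120,"dy": 120,"dz": -60,"rz": 0.8}]}}

```text
invalid input at $.targets[0]: expected keys dx, dy, dz, rx, ry, rz, gripper
```

```bash
cat > log.py <<'E'
from station import arm
import json
s=arm.get_state();open("st.jl","a").write(json.dumps({k:(v.tolist() if hasattr(v,"tolist") else v) for k,v in s.items()})+"\n")
print(s["t"],s["q"].round(3),s["eef_pos"].round(4),s["ee_rot"].round(3),s["force"].round(1),round(s["width"],4),s["gripper_force"])
E
python3 log.py
```

```text
0.1 [ 0.288  0.359  0.011 -0.    -1.224 -0.288] [ 0.6746 -0.      0.2477] [ 3.14  -0.    -1.571] [0.1 0.5 0.2] 0.0875 0.0
```

Request:
{"op": "jog_arm", "data": {"targets": [{"rx": 0.1,"ry": -0.05,"rz": 0.05},{"rx": 0.2,"ry": -0.1,"rz": 0.1},{"rx": 0.3,"ry": -0.15,"rz": 0.15},{"rx": 0.35,"ry": -0.2,"rz": 0.2},{"rx": 0.4,"ry": -0.25,"rz": 0.25},{"rx": 0.45,"ry": -0.3,"rz": 0.3},{"rx": 0.45,"ry": -0.35,"rz": 0.35},{"rx": 0.45,"ry": -0.4,"rz": 0.4}]}}

```text
invalid input at $.targets[0]: expected keys dx, dy, dz, rx, ry, rz, gripper
```

```bash
python3 log.py
```

```text
0.1 [ 0.288  0.359  0.011 -0.    -1.224 -0.288] [ 0.6746 -0.      0.2477] [ 3.14  -0.    -1.571] [0.1 0.5 0.2] 0.0875 0.0
```

Request:
{"op": "jog_arm", "data": {"targets": [{"dx": 15,"dy": 15,"dz": -10,"rx": 0,"ry": 0,"rz": 0.1,"gripper": 0},{"dx": 30,"dy": 30,"dz": -20,"rx": 0,"ry": 0,"rz": 0.2,"gripper": 0},{"dx": 45,"dy": 45,"dz": -30,"rx": 0,"ry": 0,"rz": 0.3,"gripper": 0},{"dx": 60,"dy": 60,"dz": -40,"rx": 0,"ry": 0,"rz": 0.4,"gripper": 0},{"dx": 75,"dy": 75,"dz": -50,"rx": 0,"ry": 0,"rz": 0.5,"gripper": 0},{"dx": 90,"dy": 90,"dz": -55,"rx": 0,"ry": 0,"rz": 0.6,"gripper": 0},{"dx": 105,"dy": 105,"dz": -60,"rx": 0,"ry": 0,"rz": 0.7,"gripper": 0},{"dx": 120,"dy": 120,"dz": -60,"rx": 0,"ry": 0,"rz": 0.8,"gripper": 0}]}}

```text
t: 0.77
eef_pos: [0.5544, -0.1207, 0.3094]
ee_rot: [-3.141, 0.001, -2.376]
force: [1.0, 0.9, 0.5]
width: 0.0876
gripper_force: 0.0
```

```bash
python3 log.py
```

```text
0.7667 [ 0.131  0.147 -0.134  0.    -1.289 -0.935] [ 0.5544 -0.1207  0.3094] [-3.141e+00  1.000e-03 -2.376e+00] [1.  0.9 0.5] 0.0876 0.0
```

Request:
{"op": "jog_arm", "data": {"targets": [{"dx": 0,"dy": 0,"dz": 0,"rx": 0.1,"ry": -0.05,"rz": 0.05,"gripper": 0},{"dx": 0,"dy": 0,"dz": 0,"rx": 0.2,"ry": -0.1,"rz": 0.1,"gripper": 0},{"dx": 0,"dy": 0,"dz": 0,"rx": 0.3,"ry": -0.15,"rz": 0.15,"gripper": 0},{"dx": 0,"dy": 0,"dz": 0,"rx": 0.35,"ry": -0.2,"rz": 0.2,"gripper": 0},{"dx": 0,"dy": 0,"dz": 0,"rx": 0.4,"ry": -0.25,"rz": 0.25,"gripper": 0},{"dx": 0,"dy": 0,"dz": 0,"rx": 0.45,"ry": -0.3,"rz": 0.3,"gripper": 0},{"dx": 0,"dy": 0,"dz": 0,"rx": 0.45,"ry": -0.35,"rz": 0.35,"gripper": 0},{"dx": 0,"dy": 0,"dz": 0,"rx": 0.45,"ry": -0.4,"rz": 0.4,"gripper": 0}]}}

```text
t: 1.43
eef_pos: [0.5538, -0.1195, 0.3079]
ee_rot: [-2.757, 0.471, -2.691]
force: [-0.1, -0.6, 0.5]
width: 0.0876
gripper_force: 0.0
```

```bash
python3 log.py
```

```text
1.4333 [ 0.246 -0.176 -0.833  0.669 -0.47  -1.995] [ 0.5538 -0.1195  0.3079] [-2.757  0.471 -2.691] [-0.1 -0.6  0.5] 0.0876 0.0
```

```bash
cat > fk.py <<'E'
import numpy as np,json
from scipy.spatial.transform import Rotation as R
from scipy.optimize import least_squares
E=R.from_euler
S4=S6=1
def rots(q,s4,s6):
    r1=E("z",q[0]);r2=r1*E("y",q[1]);r3=r2*E("y",-q[2]);r4=r3*E("x",s4*q[3]);r5=r4*E("y",-q[4]);r6=r5*E("x",s6*q[5]);return r1,r2,r3,r4,r5,r6
E
python3 - <<'E'
from fk import *
st=[json.loads(l) for l in open("st.jl")][1:]
for s4 in(1,-1):
  for s6 in(1,-1):
    T=[rots(s["q"],s4,s6)[-1].inv()*E("xyz",s["ee_rot"]) for s in st]
    print(s4,s6,[np.round(t.as_matrix(),2).tolist() for t in T] if 0 else [round(np.degrees((T[0].inv()*t).magnitude()),2) for t in T],T[0].as_matrix().round(3).tolist())
E
```

```text
1 1 [np.float64(0.0), np.float64(74.16), np.float64(127.57)] [[0.001, -0.0, 1.0], [-0.838, 0.545, 0.001], [-0.545, -0.838, 0.0]]
1 -1 [np.float64(0.0), np.float64(0.06), np.float64(76.68)] [[0.001, -0.0, 1.0], [-1.0, 0.0, 0.001], [-0.0, -1.0, -0.0]]
-1 1 [np.float64(0.0), np.float64(74.18), np.float64(164.46)] [[0.0, -0.0, 1.0], [-0.839, 0.545, 0.0], [-0.545, -0.839, -0.0]]
-1 -1 [np.float64(0.0), np.float64(0.0), np.float64(0.0)] [[-0.0, -0.0, 1.0], [-1.0, 0.0, -0.0], [-0.0, -1.0, -0.0]]
```

```bash
cat >> fk.py <<'E'
T0=R.from_matrix([[0,0,1],[-1,0,0],[0,-1,0]])
def fkp(q,p):
    r=rots(q,-1,-1)
    w=r[0].apply(p[:3])+r[1].apply([0,0,p[3]])+r[2].apply([p[4],0,p[5]])
    return w+r[4].apply([p[6],0,0]),r[5]*T0,w
E
python3 - <<'E'
from fk import *
st=[json.loads(l) for l in open("st.jl")][1:]
def f(p,reg=1e-3): return np.r_[np.concatenate([fkp(s["q"],p)[0]-s["eef_pos"] for s in st]),reg*(p-p0)]
p0=np.array([0,-.15,.3,.4,.4,0,.25])
s=least_squares(f,p0);print(s.x.round(4),s.fun[:9].round(4))
np.save("p.npy",s.x)
E
```

```text
[ 0.3985 -0.1901 -0.1215  0.5377  0.0214  0.1232  0.2267] [ 0.0021  0.0023  0.016  -0.0019  0.0015 -0.0132 -0.0001 -0.0034 -0.0028]
```

Request:
{"op": "jog_arm", "data": {"targets": [{"dx": 20,"dy": -10,"dz": -20,"rx": -0.1,"ry": 0.1,"rz": 0,"gripper": 0},{"dx": 40,"dy": -20,"dz": -40,"rx": -0.2,"ry": 0.1,"rz": 0,"gripper": 0},{"dx": 60,"dy": -30,"dz": -60,"rx": -0.3,"ry": 0,"rz": 0,"gripper": 0},{"dx": 80,"dy": -40,"dz": -60,"rx": -0.4,"ry": -0.1,"rz": 0.1,"gripper": 0},{"dx": 100,"dy": -50,"dz": -60,"rx": -0.5,"ry": -0.2,"rz": 0.2,"gripper": 0},{"dx": 100,"dy": -60,"dz": -60,"rx": -0.6,"ry": -0.2,"rz": 0.3,"gripper": 0},{"dx": 100,"dy": -60,"dz": -60,"rx": -0.7,"ry": -0.2,"rz": 0.3,"gripper": 0},{"dx": 100,"dy": -60,"dz": -60,"rx": -0.7,"ry": -0.2,"rz": 0.3,"gripper": 0}]}}

```text
t: 2.1
eef_pos: [0.4583, -0.2041, 0.3365]
ee_rot: [2.897, 0.598, -2.917]
force: [-0.3, 0.7, -1.4]
width: 0.0876
gripper_force: 0.0
```

```bash
python3 log.py
```

```text
2.1 [-0.492 -0.054 -0.199 -0.62  -1.196 -0.613] [ 0.4583 -0.2041  0.3365] [ 2.897  0.598 -2.917] [-0.3  0.7 -1.4] 0.0876 0.0
```

Request:
{"op": "jog_arm", "data": {"targets": [{"dx": -20,"dy": 10,"dz": -20,"rx": 0,"ry": 0.1,"rz": 0,"gripper": 0},{"dx": -40,"dy": 20,"dz": -40,"rx": 0,"ry": 0.2,"rz": 0,"gripper": 0},{"dx": -60,"dy": 40,"dz": -60,"rx": 0,"ry": 0.3,"rz": 0,"gripper": 0},{"dx": -80,"dy": 60,"dz": -60,"rx": 0,"ry": 0.4,"rz": 0,"gripper": 0},{"dx": -80,"dy": 80,"dz": -60,"rx": 0,"ry": 0.4,"rz": 0,"gripper": 0},{"dx": -80,"dy": 100,"dz": -60,"rx": 0.1,"ry": 0.4,"rz": 0,"gripper": 0},{"dx": -80,"dy": 100,"dz": -60,"rx": 0.1,"ry": 0.4,"rz": 0,"gripper": 0},{"dx": -80,"dy": 100,"dz": -60,"rx": 0.1,"ry": 0.4,"rz": 0,"gripper": 0}]}}

```text
t: 2.77
eef_pos: [0.4589, -0.1161, 0.4464]
ee_rot: [3.029, 0.196, -2.837]
force: [-0.9, -0.1, -0.6]
width: 0.0877
gripper_force: 0.0
```

```bash
python3 log.py
cat > fk.py <<'E'
import numpy as np,json
from scipy.spatial.transform import Rotation as R
from scipy.optimize import least_squares
E=R.from_euler
T0=R.from_matrix([[0,0,1],[-1,0,0],[0,-1,0]])
def fkp(q,p):
    r1=E("z",q[0]);r2=r1*E("y",q[1]);r3=r2*E("y",-q[2]);r4=r3*E("x",-q[3]);r5=r4*E("y",-q[4]);r6=r5*E("x",-q[5])
    w=r1.apply([p[0],p[1],p[2]])+r2.apply([p[7],0,p[3]])+r3.apply([p[4],0,p[5]])+r4.apply([0,p[8],p[9]])
    return w+r5.apply([p[6],0,p[10]]),r6*T0,w
E
python3 - <<'E'
from fk import *
st=[json.loads(l) for l in open("st.jl")][1:]
p0=np.array([0,-.15,.3,.4,.4,0,.25,0,0,0,0])
f=lambda p:np.r_[np.concatenate([fkp(s["q"],p)[0]-s["eef_pos"] for s in st]),1e-4*(p-p0)]
s=least_squares(f,p0);print(s.x.round(4),s.fun[:len(st)*3].round(4))
np.save("p.npy",s.x)
E
```

```text
2.7667 [ 0.036 -0.11  -0.051 -0.161 -1.472 -1.288] [ 0.4589 -0.1161  0.4464] [ 3.029  0.196 -2.837] [-0.9 -0.1 -0.6] 0.0877 0.0
[-0.     -0.      0.1988  0.6016  0.4636  0.      0.356  -0.     -0.1918
 -0.      0.    ] [-0. -0.  0.  0.  0. -0.  0. -0.  0. -0. -0.  0.  0.  0. -0.]
```

Kinematics are identified exactly (residual 0). Now I'll search for a grasp tilt and azimuth that also suits the pour.

```bash
cat >> fk.py <<'E'
try: p=np.load("p.npy")
except Exception: p=None
lo=np.array([-3.07,-1.43,-1.02,-3.03,-3.05,-3.03])+.03;hi=np.array([3.07,2.12,1.25,1.67,0,3.03])-.03
SEED=[np.array(x) for x in ([0,.1,-.1,0,-1.3,-1.3],[-.3,.3,-.3,-1,-1,-1],[.3,.5,-.3,1,-1,-2],[0,.5,0,-2,-1,0],[0,.5,0,0,-2.2,1.5],[-.5,.2,-.6,1.2,-1,1.5],[.3,.7,0,-.3,-2,-1.5],[0,-.5,-.9,.5,-.8,1])]
def ik(pos,rot,seeds=SEED):
    best=None
    def f(q):
        P,Rr,_=fkp(q,p);return np.r_[(P-pos)*5,(Rr.inv()*rot).as_rotvec()]
    for s in seeds:
        r=least_squares(f,np.clip(s,lo+.01,hi-.01),bounds=(lo,hi),max_nfev=60)
        if best is None or r.cost<best.cost: best=r
        if best.cost<1e-8: break
    return best.x,best.cost
def toolR(dl,psi,flip=1):   # tool z pitched dl below level at azimuth psi, y horizontal
    z=np.array([np.cos(dl)*np.cos(psi),np.cos(dl)*np.sin(psi),-np.sin(dl)])
    y=np.array([-np.sin(psi),np.cos(psi),0])*flip
    return R.from_matrix(np.c_[np.cross(y,z),y,z])
def pourR(tau,beta):
    c,s,cb,sb=np.cos(tau),np.sin(tau),np.cos(beta),np.sin(beta)
    z=np.array([c*cb,c*sb,-s]);x=np.array([-s*cb,-s*sb,-c]);return R.from_matrix(np.c_[x,np.cross(z,x),z])
JAR=np.array([.457,-.196,.003]);OPEN=np.radians(-5)
TRAY=np.array([.533,.200,0]);TY=np.radians(-15.3)
def tray(x,y,z): return TRAY+E("z",TY).apply([x,y,z])
D=np.radians
E
python3 - <<'E'
from fk import *
Rj=E("z",OPEN)
for flip in(1,-1):
 for psi in(-40,-20,0,20,40):
  for dl in(0,20,35,50):
    Rt=toolR(D(dl),D(psi),flip)
    g=JAR+[0,0,.065]              # grasp point on axis
    q,c=ik(g-.003*Rt.as_matrix()[:,2],Rt)
    if c>1e-6: continue
    w=fkp(q,p)[2]
    out=[]
    for by in(-.093,.093):
     for beta in(-60,-15,30,75):
      Rp=pourR(D(12),D(beta));lip=tray(-.03,by,.045)
      org=lip-Rp.apply([.0265,0,.110])
      gp=org+Rp.apply(Rj.inv().apply(g-JAR)); Rt2=Rp*Rj.inv()*Rt
      q2,c2=ik(gp-.003*Rt2.as_matrix()[:,2],Rt2)
      out.append((beta,q2.round(1).tolist()) if c2<1e-6 else 'x')
    print(flip,psi,dl,q.round(2),"wrist",w.round(2));print("    ",*out)
E
```

```text
1 -20 0 [-1.18  1.64 -0.96 -2.01 -2.19  2.46] wrist [ 0.12 -0.07  0.07]
     x (-15, [0.7, 0.4, -0.4, -0.0, -1.1, -2.5]) (30, [0.8, 0.3, -0.7, 0.2, -0.9, -2.0]) (75, [0.8, 0.2, -1.0, 0.6, -0.6, -1.6]) x (-15, [0.9, 0.5, -0.1, -0.1, -1.2, -2.6]) (30, [1.0, 0.5, -0.3, 0.2, -1.1, -2.1]) (75, [1.0, 0.4, -0.6, 0.5, -0.7, -1.6])
1 0 0 [-1.32  1.17 -0.77 -1.81 -1.66  1.92] wrist [ 0.1  -0.2   0.07]
     (-60, [0.5, 0.2, -0.5, -0.3, -0.8, -3.0]) (-15, [0.5, 0.3, -0.5, -0.3, -0.9, -2.2]) (30, [0.6, 0.3, -0.5, -0.1, -1.0, -1.6]) (75, [0.6, 0.3, -0.5, 0.1, -0.9, -1.0]) x (-15, [0.7, 0.4, -0.2, -0.3, -1.0, -2.4]) (30, [0.8, 0.5, -0.2, -0.2, -1.1, -1.7]) (75, [0.8, 0.5, -0.2, 0.0, -1.1, -1.1])
1 0 20 [-1.26  0.69 -0.83 -1.86 -1.21  1.52] wrist [ 0.12 -0.2   0.19]
     (-60, [0.2, 0.4, -0.3, -0.6, -1.1, -2.5]) (-15, [0.4, 0.5, -0.2, -0.4, -1.3, -2.0]) (30, [0.6, 0.5, -0.2, -0.1, -1.4, -1.6]) (75, [0.8, 0.5, -0.5, 0.2, -1.2, -1.2]) (-60, [0.5, 0.4, -0.1, -0.7, -1.0, -2.7]) (-15, [0.6, 0.6, 0.0, -0.5, -1.4, -2.2]) (30, [0.7, 0.7, 0.1, -0.2, -1.5, -1.7]) (75, [0.9, 0.6, -0.1, 0.1, -1.4, -1.2])
1 0 35
[... 8118 characters left out ...]
, -0.4, -1.2, -1.2, 1.8]) (-15, [-0.0, 0.7, -0.1, -0.8, -1.6, 1.8]) (30, [0.3, 0.8, 0.1, -0.4, -1.9, 2.1]) (75, [0.6, 0.9, -0.0, 0.0, -1.8, 2.5]) (-60, [0.1, 0.5, -0.4, -1.4, -1.1, 1.7]) (-15, [0.2, 0.7, 0.1, -1.0, -1.6, 1.6]) (30, [0.5, 0.9, 0.4, -0.6, -2.0, 1.9]) (75, [0.7, 1.0, 0.4, -0.1, -2.1, 2.3])
-1 40 50 [-0.63  0.32 -0.42 -0.93 -0.89 -2.75] wrist [ 0.28 -0.34  0.34]
     (-60, [-0.2, 0.7, -0.3, -1.2, -1.5, 1.8]) (-15, [0.0, 0.8, 0.1, -0.8, -1.9, 1.8]) (30, [0.4, 0.9, 0.2, -0.4, -2.0, 2.1]) (75, [0.7, 0.9, -0.1, 0.1, -1.9, 2.5]) (-60, [0.0, 0.7, -0.2, -1.4, -1.3, 1.7]) (-15, [0.2, 0.9, 0.2, -1.0, -1.8, 1.6]) (30, [0.5, 1.0, 0.5, -0.6, -2.2, 1.8]) (75, [0.8, 1.1, 0.4, 0.0, -2.2, 2.4])
```

```bash
cat > plan.py <<'E'
from fk import *
import sys,os
CMD="cmd.json"
def get():
    c=json.load(open(CMD));return np.array(c["p"]),R.from_matrix(c["R"])
def put(P,Rr): json.dump(dict(p=list(map(float,P)),R=Rr.as_matrix().tolist()),open(CMD,"w"))
def apply(v):  # v: dx..rz as typed (mm, rad): the commanded pose after a call
    P,Rr=get();put(P+Rr.apply(np.array(v[:3])/1000),Rr*R.from_rotvec(v[3:]))
def delta(P0,R0,P,Rr): return np.r_[R0.inv().apply(P-P0)*1000,(R0.inv()*Rr).as_rotvec()]
def leg(P0,R0,P,Rr,q,n=8):
    v=delta(P0,R0,P,Rr);v=np.r_[v[:3].round(1),v[3:].round(3)];m=0;qs=[]
    for i in range(1,2*n+1):
        k=i/(2*n);q2,c=ik(P0+R0.apply(v[:3]*k/1000),R0*R.from_rotvec(v[3:]*k),[q])
        if c>1e-7: print("  IK FAIL at",k,c)
        m=max(m,np.max(np.abs(q2-q)/(np.array([2.39,2.39,3.01,3.14,3.14,3.14])/24)));q=q2
    print("move",v.tolist(),"rows",n,"maxspeed frac %.2f"%m,"mm/row %.0f deg/row %.1f"%(np.linalg.norm(v[:3])/n,np.degrees(np.linalg.norm(v[3:]))/n),"q",q.round(2).tolist())
    return P0+R0.apply(v[:3]/1000),R0*R.from_rotvec(v[3:]),q
E
python3 - <<'E'
from plan import *
put([.675,0,.249],E("xyz",[np.pi,0,-np.pi/2]))
for v in([120,120,-60,0,0,.8],[0,0,0,.45,-.4,.4],[100,-60,-60,-.7,-.2,.3],[-80,100,-60,.1,.4,0]): apply(v)
P,Rr=get();s=[json.loads(l) for l in open("st.jl")][-1]
print(P,s["eef_pos"],np.degrees((Rr.inv()*E("xyz",s["ee_rot"])).magnitude()))
Rt=toolR(D(35),D(15));t=Rt.as_matrix()[:,2]
g=JAR+[0,0,.058]-.003*t
q=np.array(s["q"])
P1=g-.15*t+[0,0,.12];P2=g-.12*t
P,Rr,q=leg(P,Rr,P1,Rt,q);P,Rr,q=leg(P,Rr,P2,Rt,q);P,Rr,q=leg(P,Rr,g,Rt,q)
E
```

```text
[ 0.45469958 -0.14667375  0.46270311] [0.45886062345879836, -0.1160985410914139, 0.44638077296013906] 13.183696943978685
move [185.0, -92.3, 125.1, 0.325, -0.673, -0.103] rows 8 maxspeed frac 3.12 mm/row 30 deg/row 5.4 q [-1.07, -0.13, -0.5, -1.04, -1.18, 0.19]
move [98.3, 0.0, 98.8, 0.0, -0.0, 0.0] rows 8 maxspeed frac 0.24 mm/row 17 deg/row 0.0 q [-1.1, 0.17, -0.62, -1.23, -1.02, 0.62]
move [-0.0, 0.0, 120.0, 0.0, -0.0, 0.0] rows 8 maxspeed frac 0.14 mm/row 15 deg/row 0.0 q [-0.94, 0.38, -0.6, -1.47, -0.88, 0.83]
```

Run:
```python
from plan import *
s=[json.loads(l) for l in open("st.jl")][-1]
put(s["eef_pos"],E("xyz",s["ee_rot"]));P,Rr=get()
Rt=toolR(D(35),D(15));t=Rt.as_matrix()[:,2]
g=JAR+[0,0,.058]-.003*t
q=np.array(s["q"])
P1=g-.15*t+[0,0,.12];P2=g-.12*t
P,Rr,q=leg(P,Rr,P1,Rt,q,12);P,Rr,q=leg(P,Rr,P2,Rt,q);P,Rr,q=leg(P,Rr,g,Rt,q)
```

```text
move [182.7, -86.0, 136.1, 0.131, -0.765, -0.006] rows 12 maxspeed frac 0.76 mm/row 20 deg/row 3.7 q [-1.07, -0.13, -0.5, -1.04, -1.18, 0.19]
move [98.2, 0.0, 98.8, -0.0, -0.0, 0.0] rows 8 maxspeed frac 0.24 mm/row 17 deg/row 0.0 q [-1.1, 0.17, -0.62, -1.23, -1.02, 0.62]
move [-0.0, 0.1, 120.0, -0.0, -0.0, 0.0] rows 8 maxspeed frac 0.14 mm/row 15 deg/row 0.0 q [-0.94, 0.38, -0.6, -1.47, -0.88, 0.83]
```

Request:
{"op": "jog_arm", "data": {"targets": [{"dx": 17,"dy": -8,"dz": 12,"rx": 0.012,"ry": -0.07,"rz": 0,"gripper": 0},{"dx": 34,"dy": -16,"dz": 25,"rx": 0.024,"ry": -0.14,"rz": 0,"gripper": 0},{"dx": 51,"dy": -24,"dz": 38,"rx": 0.036,"ry": -0.21,"rz": 0,"gripper": 0},{"dx": 68,"dy": -32,"dz": 51,"rx": 0.048,"ry": -0.28,"rz": 0,"gripper": 0},{"dx": 85,"dy": -40,"dz": 63,"rx": 0.06,"ry": -0.35,"rz": 0,"gripper": 0},{"dx": 102,"dy": -48,"dz": 76,"rx": 0.073,"ry": -0.43,"rz": 0,"gripper": 0},{"dx": 119,"dy": -56,"dz": 88,"rx": 0.085,"ry": -0.5,"rz": 0,"gripper": 0},{"dx": 130,"dy": -61,"dz": 97,"rx": 0.093,"ry": -0.54,"rz": 0,"gripper": 0}]}}

```text
t: 3.43
eef_pos: [0.3696, -0.1988, 0.3187]
ee_rot: [3.105, 0.738, -2.89]
force: [-0.5, 0.2, -0.4]
width: 0.0874
gripper_force: 0.0
```

```bash
python3 log.py
cat > g.py <<'E'
from plan import *
s=[json.loads(l) for l in open("st.jl")][-1]
put(s["eef_pos"],E("xyz",s["ee_rot"]));P,Rr=get()
Rt=toolR(D(35),D(15));t=Rt.as_matrix()[:,2]
g=JAR+[0,0,.058]-.003*t
q=np.array(s["q"])
E
python3 - <<'E'
from g import *
P2=g-.12*t
leg(P,Rr,P2+[0,0,.05],Rt,q);P,Rr,q=leg(P,Rr,P2,Rt,q);P,Rr,q=leg(P,Rr,g,Rt,q)
E
```

```text
3.4333 [-0.575 -0.29  -0.455 -0.668 -0.995 -0.475] [ 0.3696 -0.1988  0.3187] [ 3.105  0.738 -2.89 ] [-0.5  0.2 -0.4] 0.0874 0.0
move [103.7, -23.3, 90.3, 0.029, -0.222, -0.011] rows 8 maxspeed frac 0.45 mm/row 17 deg/row 1.6 q [-1.06, 0.04, -0.58, -1.16, -1.05, 0.44]
move [137.3, -24.6, 127.2, 0.029, -0.222, -0.011] rows 8 maxspeed frac 0.56 mm/row 24 deg/row 1.6 q [-1.1, 0.17, -0.62, -1.23, -1.02, 0.63]
move [0.1, 0.0, 120.0, -0.0, 0.0, 0.0] rows 8 maxspeed frac 0.14 mm/row 15 deg/row 0.0 q [-0.95, 0.38, -0.6, -1.47, -0.88, 0.83]
```

Request:
{"op": "jog_arm", "data": {"targets": [{"dx": 18,"dy": -3,"dz": 16,"rx": 0.004,"ry": -0.03,"rz": -0.002,"gripper": 0},{"dx": 36,"dy": -6,"dz": 33,"rx": 0.008,"ry": -0.06,"rz": -0.003,"gripper": 0},{"dx": 55,"dy": -10,"dz": 51,"rx": 0.012,"ry": -0.09,"rz": -0.005,"gripper": 0},{"dx": 73,"dy": -13,"dz": 68,"rx": 0.016,"ry": -0.12,"rz": -0.006,"gripper": 0},{"dx": 91,"dy": -16,"dz": 85,"rx": 0.02,"ry": -0.15,"rz": -0.008,"gripper": 0},{"dx": 110,"dy": -20,"dz": 102,"rx": 0.024,"ry": -0.18,"rz": -0.009,"gripper": 0},{"dx": 128,"dy": -23,"dz": 119,"rx": 0.027,"ry": -0.21,"rz": -0.01,"gripper": 0},{"dx": 137,"dy": -25,"dz": 127,"rx": 0.029,"ry": -0.222,"rz": -0.011,"gripper": 0}]}}

```text
t: 4.1
eef_pos: [0.3596, -0.223, 0.1302]
ee_rot: [3.135, 0.957, -2.887]
force: [-0.7, -0.6, 0.4]
width: 0.0875
gripper_force: 0.0
```

```bash
python3 log.py;python3 - <<'E'
from g import *
leg(P,Rr,g,Rt,q)
from station import arm
import cv2
f=arm.grab_frame("wrist");a=f["frame"][:,:,::-1]
f2=arm.grab_frame("side");b=f2["frame"][:,:,::-1]
cv2.imwrite("pics/pre.png",np.hstack([cv2.resize(a,(400,300)),cv2.resize(b[100:460,160:640],(400,300))]))
E
```

```text
4.1 [-1.102  0.173 -0.617 -1.226 -1.016  0.62 ] [ 0.3596 -0.223   0.1302] [ 3.135  0.957 -2.887] [-0.7 -0.6  0.4] 0.0875 0.0
move [-1.7, 0.8, 119.5, 0.001, -0.003, -0.004] rows 8 maxspeed frac 0.14 mm/row 15 deg/row 0.0 q [-0.94, 0.38, -0.6, -1.47, -0.88, 0.83]
```

View pics/pre.png

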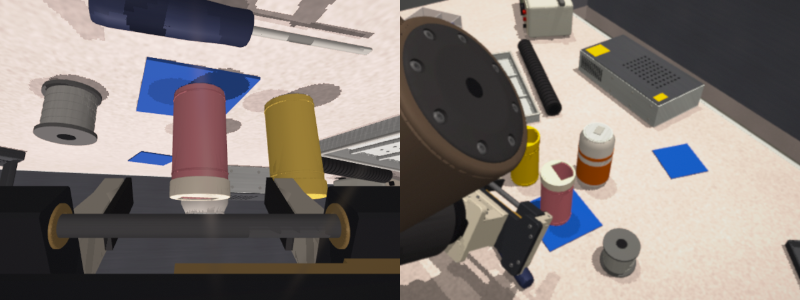

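The wrist half shows the jar (200,150 in the tile) centred between the fingers, with the yellow jar just outside the right one. I'll narrow the jaws a little, advance and close.

Request:
{"op": "jog_arm", "data": {"targets": [{"dx": 0,"dy": 0,"dz": 12,"rx": 0,"ry": 0,"rz": 0,"gripper": 0.15},{"dx": 0,"dy": 0,"dz": 27,"rx": 0,"ry": 0,"rz": 0,"gripper": 0.15},{"dx": 0,"dy": 0,"dz": 43,"rx": 0,"ry": 0,"rz": 0,"gripper": 0.15},{"dx": 0,"dy": 0,"dz": 59,"rx": 0,"ry": 0,"rz": 0,"gripper": 0.15},{"dx": 0,"dy": 0,"dz": 75,"rx": 0,"ry": 0,"rz": 0,"gripper": 0.15},{"dx": -1,"dy": 0.5,"dz": 91,"rx": 0,"ry": 0,"rz": 0,"gripper": 0.15},{"dx": -2,"dy": 1,"dz": 107,"rx": 0,"ry": 0,"rz": 0,"gripper": 0.15},{"dx": -2,"dy": 1,"dz": 119,"rx": 0,"ry": 0,"rz": 0,"gripper": 0.15}]}}

```text
t: 4.87
eef_pos: [0.4574, -0.1951, 0.0669]
ee_rot: [-3.138, 0.957, -2.873]
force: [-0.3, 0.8, 0.5]
width: 0.0747
gripper_force: 0.0
```

Request:
{"op": "jog_arm", "data": {"targets": [{"dx": 0,"dy": 0,"dz": 0,"rx": 0,"ry": 0,"rz": 0,"gripper": 0.25},{"dx": 0,"dy": 0,"dz": 0,"rx": 0,"ry": 0,"rz": 0,"gripper": 0.35},{"dx": 0,"dy": 0,"dz": 0,"rx": 0,"ry": 0,"rz": 0,"gripper": 0.5},{"dx": 0,"dy": 0,"dz": 0,"rx": 0,"ry": 0,"rz": 0,"gripper": 0.6},{"dx": 0,"dy": 0,"dz": 0,"rx": 0,"ry": 0,"rz": 0,"gripper": 0.6},{"dx": 0,"dy": 0,"dz": 0,"rx": 0,"ry": 0,"rz": 0,"gripper": 0.6},{"dx": 0,"dy": 0,"dz": 0,"rx": 0,"ry": 0,"rz": 0,"gripper": 0.6},{"dx": 0,"dy": 0,"dz": 0,"rx": 0,"ry": 0,"rz": 0,"gripper": 0.6}], "force": 30}}

```text
t: 5.53
eef_pos: [0.4555, -0.1953, 0.0667]
ee_rot: [-3.141, 0.957, -2.877]
force: [-3.4, -1.0, 8.2]
width: 0.0545
gripper_force: 30.0
```

```bash
python3 log.py; tail -1 st.jl > grasp.jl
python3 - <<'E'
from g import *
import shutil
print("target g",g, "meas z dir",Rr.as_matrix()[:,2])
def legs(P,Rr,q,beta):
  P,Rr,q=leg(P,Rr,P+[0,0,.16],Rr,q);
  G,RG=np.array(s["eef_pos"]),E("xyz",s["ee_rot"])
  Rj=E("z",OPEN)
  for tau,(x,y,z),n in((-30,(-.12,-.12,.16),16),(3,(-.06,-.093,.07),14),(10,(-.04,-.093,.06),6)):
    Rp=pourR(D(tau),D(beta));org=tray(x,y,z)-Rp.apply([.0265,0,.11])
    R2=Rp*Rj.inv()*RG;P2=org+Rp.apply(Rj.inv().apply(G-JAR))
    P,Rr,q=leg(P,Rr,P2,R2,q,n);print(tau,"tcp",P.round(3),"org",org.round(3))
for b in(-15.3,): legs(P,Rr,q,b)
E
```

```text
5.5333 [-0.933  0.363 -0.6   -1.46  -0.872  0.803] [ 0.4555 -0.1953  0.0667] [-3.141  0.957 -2.877] [-3.4 -1.   8.2] 0.0545 30.00001293607056
target g [ 0.45462628 -0.19663604  0.06272073] meas z dir [ 0.78900244  0.21360138 -0.57606388]
move [-130.8, -0.0, -92.2, 0.0, 0.0, 0.0] rows 8 maxspeed frac 0.33 mm/row 20 deg/row 0.0 q [-0.75, -0.03, -0.51, -1.15, -0.87, 0.14]
move [72.2, 346.6, 11.2, -0.125, 0.948, 0.46] rows 16 maxspeed frac 1.18 mm/row 22 deg/row 3.8 q [0.61, -0.11, -0.65, -0.35, -0.91, -2.06]
-30 tcp [0.334 0.131 0.161] org [0.281 0.145 0.128]
move [-76.9, -4.8, 57.5, -0.115, 0.541, 0.162] rows 14 maxspeed frac 0.26 mm/row 7 deg/row 2.4 q [0.25, 0.47, -0.2, -0.59, -1.42, -1.73]
3 tcp [0.408 0.138 0.1  ] org [0.346 0.155 0.102]
move [-21.7, -1.2, -11.3, -0.024, 0.114, 0.035] rows 6 maxspeed frac 0.09 mm/row 4 deg/row 1.2 q [0.2, 0.58, -0.09, -0.6, -1.56, -1.73]
10 tcp [0.431 0.132 0.096] org [0.37  0.148 0.105]
```

The jar is held. Lift straight up.

Request:
{"op": "jog_arm", "data": {"targets": [{"dx": -6,"dy": 0,"dz": -4,"rx": 0,"ry": 0,"rz": 0,"gripper": 0.6},{"dx": -18,"dy": 0,"dz": -13,"rx": 0,"ry": 0,"rz": 0,"gripper": 0.6},{"dx": -36,"dy": 0,"dz": -25,"rx": 0,"ry": 0,"rz": 0,"gripper": 0.6},{"dx": -57,"dy": 0,"dz": -40,"rx": 0,"ry": 0,"rz": 0,"gripper": 0.6},{"dx": -78,"dy": 0,"dz": -55,"rx": 0,"ry": 0,"rz": 0,"gripper": 0.6},{"dx": -99,"dy": 0,"dz": -70,"rx": 0,"ry": 0,"rz": 0,"gripper": 0.6},{"dx": -118,"dy": 0,"dz": -83,"rx": 0,"ry": 0,"rz": 0,"gripper": 0.6},{"dx": -131,"dy": 0,"dz": -92,"rx": 0,"ry": 0,"rz": 0,"gripper": 0.6}], "force": 45}}

```text
t: 6.2
eef_pos: [0.4554, -0.1951, 0.2283]
ee_rot: [-3.139, 0.956, -2.875]
force: [0.2, -0.0, -1.9]
width: 0.0544
gripper_force: 45.0
```

```bash
python3 log.py
cat > pour.py <<'E'
from plan import *
g0=json.loads(open("grasp.jl").readline());G,RG=np.array(g0["eef_pos"]),E("xyz",g0["ee_rot"])
s=[json.loads(l) for l in open("st.jl")][-1]
P,Rr=np.array(s["eef_pos"]),E("xyz",s["ee_rot"]);q=np.array(s["q"])
put(P,Rr);Rj=E("z",OPEN)
def pose(tau,beta,x,y,z):
    Rp=pourR(D(tau),D(beta));org=tray(x,y,z)-Rp.apply([.0265,0,.11])
    return org+Rp.apply(Rj.inv().apply(G-JAR)),Rp*Rj.inv()*RG
E
python3 - <<'E'
from pour import *
print(s["force"])
from itertools import product
# via: upright jar above tray side
for tau,n in((-60,24),):
  for bx in(-15.3,10):
    A=pose(tau,bx,-.1,-.12,.25); x=leg(P,Rr,*A,q,n); B=pose(-5,bx,-.05,-.093,.07);x=leg(*x[:2],*B,x[2],16)
A=pose(-90,5,-.1,-.14,.29);x=leg(P,Rr,*A,q,16);B=pose(-45,-15.3,-.08,-.1,.2);x=leg(*x[:2],*B,x[2],16);B=pose(-3,-15.3,-.05,-.093,.065);x=leg(*x[:2],*B,x[2],16)
E
```

```text
6.2 [-0.749 -0.035 -0.508 -1.143 -0.865  0.133] [ 0.4554 -0.1951  0.2283] [-3.139  0.956 -2.875] [ 0.2 -0.  -1.9] 0.0544 44.99804360792041
[0.20823248508007353, -0.03551848959183457, -1.8510940433535068]
  IK FAIL at 0.3541666666666667 2.3726645785054348e-05
  IK FAIL at 0.375 0.0001691308997315068
  IK FAIL at 0.3958333333333333 0.0004367231196443135
  IK FAIL at 0.4166666666666667 0.0008138599803822625
  IK FAIL at 0.4375 0.0012869205715605007
  IK FAIL at 0.4583333333333333 0.0018413752859961002
  IK FAIL at 0.4791666666666667 0.002461889988289741
  IK FAIL at 0.5 0.003132471238726711
  IK FAIL at 0.5208333333333334 0.0038366567621500093
  IK FAIL at 0.5416666666666666 0.004557752642808144
  IK FAIL at 0.5625 0.005279114902035988
  IK FAIL at 0.5833333333333334 0.0059844683783450555
  IK FAIL at 0.6041666666666666 0.006658250743956525
  IK FAIL at 0.625 0.007285964657859417
  IK FAIL at 0.6458333333333334 0.007854517772271728
  IK FAIL at 0.6666666666666666 0.008352528891147997
  IK FAIL at 0.6875 0.008770580036133456
  IK FAIL at 0.7083333333333334 0.009101398197427524
  IK FAIL 
[... 2716 characters left out ...]
2778
  IK FAIL at 0.53125 0.010247210528340855
  IK FAIL at 0.5625 0.008331677016936077
  IK FAIL at 0.59375 0.0065626959536409365
  IK FAIL at 0.625 0.004965283487985407
  IK FAIL at 0.65625 0.0035609466245850956
  IK FAIL at 0.6875 0.0023682734848137384
  IK FAIL at 0.71875 0.0014034130049908188
  IK FAIL at 0.75 0.0006804643731138814
  IK FAIL at 0.78125 0.00021179373484162063
  IK FAIL at 0.8125 8.292579711115854e-06
move [30.3, 41.8, 55.2, 0.045, 0.682, 0.519] rows 16 maxspeed frac 6.80 mm/row 5 deg/row 3.1 q [0.84, -0.24, -0.82, -0.01, -0.66, -2.45]
move [-16.1, -25.5, 98.4, -0.146, 0.688, 0.207] rows 16 maxspeed frac 0.46 mm/row 6 deg/row 2.6 q [0.27, 0.43, -0.25, -0.56, -1.31, -1.72]
```

```bash
sed -i 's/print("  IK FAIL at",k,c)/bad.append(round(k,2))/; s/m=0;qs=\[\]/m=0;bad=[]/; s/    print("move"/    print("FAIL" if bad else "ok",bad[:1],"move"/' plan.py
python3 - <<'E'
from pour import *
def o(tau,b): return pose(tau,b,0,0,0)[1]
for tau in(-30,-15):
 for b1 in(-5,10):
  x=leg(P,Rr,np.array([.47,-.12,.27]),o(tau,b1),q,16)
  B=pose(tau,-15.3,-.05,-.093,.12);x=leg(*x[:2],*B,x[2],16);B=pose(4,-15.3,-.05,-.093,.055);x=leg(*x[:2],*B,x[2],8)
E
```

```text
ok [] move [-53.6, 68.7, 3.4, -0.21, 0.983, 0.295] rows 16 maxspeed frac 0.66 mm/row 5 deg/row 3.8 q [-0.08, 0.15, -0.14, -0.29, -1.41, -1.32]
ok [] move [23.2, 206.5, 222.4, -0.01, -0.054, 0.171] rows 16 maxspeed frac 0.21 mm/row 19 deg/row 0.6 q [0.51, 0.1, -0.55, -0.39, -0.84, -1.91]
ok [] move [-11.8, -12.1, 32.2, -0.118, 0.557, 0.167] rows 8 maxspeed frac 0.32 mm/row 5 deg/row 4.2 q [0.23, 0.52, -0.18, -0.59, -1.43, -1.72]
ok [] move [-53.6, 68.7, 3.4, -0.328, 1.024, 0.051] rows 16 maxspeed frac 0.61 mm/row 5 deg/row 3.9 q [-0.05, 0.18, -0.12, -0.25, -1.46, -1.1]
ok [] move [-45.9, 207.2, 218.2, -0.027, -0.132, 0.421] rows 16 maxspeed frac 0.22 mm/row 19 deg/row 1.6 q [0.51, 0.1, -0.55, -0.39, -0.84, -1.9]
ok [] move [-11.8, -12.1, 32.1, -0.118, 0.557, 0.167] rows 8 maxspeed frac 0.32 mm/row 5 deg/row 4.2 q [0.23, 0.52, -0.18, -0.59, -1.43, -1.72]
ok [] move [-53.6, 68.7, 3.4, -0.262, 1.228, 0.369] rows 16 maxspeed frac 0.81 mm/row 5 deg/row 4.7 q [-0.08, 0.3, 0.0, -0.29, -1.65, -1.39]
ok [] move [-15.6, 198.4, 220.3, -0.055, -0.06, 0.16] rows 16 maxspeed frac 0.15 mm/row 19 deg/row 0.6 q [0.35, 0.24, -0.35, -0.49, -1.18, -1.8]
ok [] move [-22.4, -16.9, 40.8, -0.066, 0.312, 0.093] rows 8 maxspeed frac 0.18 mm/row 6 deg/row 2.4 q [0.23, 0.52, -0.18, -0.59, -1.43, -1.72]
ok [] move [-53.6, 68.7, 3.4, -0.35, 1.28, 0.106] rows 16 maxspeed frac 0.76 mm/row 5 deg/row 4.8 q [-0.01, 0.32, -0.0, -0.21, -1.68, -1.21]
ok [] move [-81.4, 204.3, 199.4, -0.137, -0.147, 0.393] rows 16 maxspeed frac 0.15 mm/row 19 deg/row 1.6 q [0.35, 0.24, -0.35, -0.49, -1.18, -1.8]
ok [] move [-22.4, -16.9, 40.8, -0.066, 0.311, 0.094] rows 8 maxspeed frac 0.18 mm/row 6 deg/row 2.4 q [0.23, 0.52, -0.18, -0.59, -1.43, -1.72]
```

Request:
{"op": "jog_arm", "data": {"targets": [{"dx": -3,"dy": 4,"dz": 0,"rx": -0.01,"ry": 0.06,"rz": 0.018,"gripper": 0.6},{"dx": -7,"dy": 9,"dz": 0,"rx": -0.027,"ry": 0.125,"rz": 0.038,"gripper": 0.6},{"dx": -11,"dy": 14,"dz": 0,"rx": -0.042,"ry": 0.195,"rz": 0.058,"gripper": 0.6},{"dx": -15,"dy": 19,"dz": 1,"rx": -0.057,"ry": 0.265,"rz": 0.08,"gripper": 0.6},{"dx": -18,"dy": 23,"dz": 1,"rx": -0.07,"ry": 0.33,"rz": 0.1,"gripper": 0.6},{"dx": -21,"dy": 27,"dz": 1,"rx": -0.085,"ry": 0.395,"rz": 0.12,"gripper": 0.6},{"dx": -24,"dy": 31,"dz": 1,"rx": -0.098,"ry": 0.46,"rz": 0.138,"gripper": 0.6},{"dx": -27,"dy": 34,"dz": 2,"rx": -0.105,"ry": 0.49,"rz": 0.147,"gripper": 0.6}]}}

```text
t: 6.87
eef_pos: [0.4633, -0.1572, 0.247]
ee_rot: [2.947, 0.449, -3.005]
force: [0.9, 0.0, -3.2]
width: 0.0544
gripper_force: 45.0
```

```bash
python3 log.py
python3 - <<'E'
from pour import *
x=leg(P,Rr,np.array([.47,-.12,.27]),pose(-30,-5,0,0,0)[1],q,8)
E
```

```text
6.8667 [-0.207 -0.067 -0.425 -0.429 -0.896 -0.966] [ 0.4633 -0.1572  0.247 ] [ 2.947  0.449 -3.005] [ 0.9  0.  -3.2] 0.0544 44.99798867851496
ok [] move [-20.5, 38.3, -8.4, -0.102, 0.487, 0.148] rows 8 maxspeed frac 0.27 mm/row 6 deg/row 3.7 q [-0.08, 0.15, -0.14, -0.29, -1.41, -1.32]
```

Request:
{"op": "jog_arm", "data": {"targets": [{"dx": -3,"dy": 5,"dz": -1,"rx": -0.013,"ry": 0.06,"rz": 0.018,"gripper": 0.6},{"dx": -5,"dy": 10,"dz": -2,"rx": -0.026,"ry": 0.12,"rz": 0.037,"gripper": 0.6},{"dx": -8,"dy": 14,"dz": -3,"rx": -0.038,"ry": 0.18,"rz": 0.055,"gripper": 0.6},{"dx": -10,"dy": 19,"dz": -4,"rx": -0.051,"ry": 0.24,"rz": 0.074,"gripper": 0.6},{"dx": -13,"dy": 24,"dz": -5,"rx": -0.064,"ry": 0.3,"rz": 0.092,"gripper": 0.6},{"dx": -15,"dy": 29,"dz": -6,"rx": -0.077,"ry": 0.36,"rz": 0.11,"gripper": 0.6},{"dx": -18,"dy": 34,"dz": -7,"rx": -0.09,"ry": 0.43,"rz": 0.13,"gripper": 0.6},{"dx": -20,"dy": 38,"dz": -8,"rx": -0.102,"ry": 0.487,"rz": 0.148,"gripper": 0.6}]}}

```text
t: 7.53
eef_pos: [0.4696, -0.1206, 0.2691]
ee_rot: [2.838, -0.06, -3.03]
force: [1.2, 0.2, -2.7]
width: 0.0545
gripper_force: 45.0
```

```bash
python3 log.py
python3 - <<'E'
from pour import *
x=leg(P,Rr,*pose(-22,-15.3,-.05,-.093,.12),q,12);x=leg(*x[:2],*pose(4,-15.3,-.05,-.093,.05),x[2],8)
E
```

```text
7.5333 [-0.079  0.149 -0.141 -0.291 -1.405 -1.323] [ 0.4696 -0.1206  0.2691] [ 2.838 -0.06  -3.03 ] [ 1.2  0.2 -2.7] 0.0545 44.997151885181665
ok [] move [23.2, 209.2, 214.5, -0.05, 0.076, 0.207] rows 12 maxspeed frac 0.21 mm/row 25 deg/row 1.1 q [0.42, 0.17, -0.44, -0.45, -1.03, -1.83]
ok [] move [-18.1, -16.3, 41.7, -0.09, 0.426, 0.128] rows 8 maxspeed frac 0.22 mm/row 6 deg/row 3.3 q [0.23, 0.52, -0.18, -0.59, -1.42, -1.71]
```

Request:
{"op": "jog_arm", "data": {"targets": [{"dx": 2,"dy": 15,"dz": 5,"rx": -0.005,"ry": 0.008,"rz": 0.02,"gripper": 0.6},{"dx": 6,"dy": 45,"dz": 15,"rx": -0.01,"ry": 0.016,"rz": 0.05,"gripper": 0.6},{"dx": 10,"dy": 78,"dz": 30,"rx": -0.02,"ry": 0.024,"rz": 0.08,"gripper": 0.6},{"dx": 14,"dy": 111,"dz": 50,"rx": -0.03,"ry": 0.035,"rz": 0.11,"gripper": 0.6},{"dx": 17,"dy": 143,"dz": 75,"rx": -0.035,"ry": 0.045,"rz": 0.14,"gripper": 0.6},{"dx": 20,"dy": 172,"dz": 105,"rx": -0.04,"ry": 0.055,"rz": 0.17,"gripper": 0.6},{"dx": 22,"dy": 195,"dz": 138,"rx": -0.045,"ry": 0.065,"rz": 0.19,"gripper": 0.6},{"dx": 23,"dy": 209,"dz": 165,"rx": -0.05,"ry": 0.076,"rz": 0.207,"gripper": 0.6}]}}

```text
t: 8.2
eef_pos: [0.4125, 0.1253, 0.1747]
ee_rot: [2.809, -0.193, 3.079]
force: [-0.2, 0.5, -2.4]
width: 0.0546
gripper_force: 45.0
```

```bash
python3 log.py
python3 - <<'E'
from pour import *
x=leg(P,Rr,*pose(2,-15.3,-.05,-.093,.055),q,12);
E
```

```text
8.2 [ 0.392  0.112 -0.388 -0.426 -1.129 -1.863] [0.4125 0.1253 0.1747] [ 2.809 -0.193  3.079] [-0.2  0.5 -2.4] 0.0546 44.9977164901793
ok [] move [-20.8, -18.3, 86.4, -0.082, 0.396, 0.119] rows 12 maxspeed frac 0.16 mm/row 8 deg/row 2.0 q [0.24, 0.5, -0.2, -0.58, -1.39, -1.71]
```

Request:
{"op": "jog_arm", "data": {"targets": [{"dx": -2,"dy": -2,"dz": 8,"rx": -0.008,"ry": 0.04,"rz": 0.012,"gripper": 0.6},{"dx": -5,"dy": -4,"dz": 20,"rx": -0.02,"ry": 0.09,"rz": 0.027,"gripper": 0.6},{"dx": -8,"dy": -7,"dz": 33,"rx": -0.03,"ry": 0.15,"rz": 0.045,"gripper": 0.6},{"dx": -11,"dy": -10,"dz": 46,"rx": -0.043,"ry": 0.21,"rz": 0.063,"gripper": 0.6},{"dx": -14,"dy": -12,"dz": 58,"rx": -0.055,"ry": 0.265,"rz": 0.08,"gripper": 0.6},{"dx": -17,"dy": -15,"dz": 70,"rx": -0.066,"ry": 0.32,"rz": 0.096,"gripper": 0.6},{"dx": -19,"dy": -17,"dz": 80,"rx": -0.076,"ry": 0.366,"rz": 0.11,"gripper": 0.6},{"dx": -21,"dy": -18,"dz": 86,"rx": -0.082,"ry": 0.396,"rz": 0.119,"gripper": 0.6}]}}

```text
t: 8.87
eef_pos: [0.4182, 0.1336, 0.084]
ee_rot: [2.711, -0.61, 3.117]
force: [0.3, -0.6, -2.7]
width: 0.0545
gripper_force: 45.0
```

```bash
python3 log.py
python3 - <<'E'
from pour import *
from station import arm
import cv2
x=leg(P,Rr,*pose(9,-15.3,-.045,-.093,.048),q,6)
Rp=pourR(D(2),D(-15.3));RT=Rr.inv()
print("jar axis in tool",(Rr.inv()*Rp).as_matrix()[:,2], "jar y(tip axis)",(Rr.inv()*Rp).as_matrix()[:,1],"tray y in tool",Rr.inv().apply(E("z",TY).apply([0,1,0])))
a=arm.grab_frame("scene")["frame"][:,:,::-1];b=arm.grab_frame("side")["frame"][:,:,::-1]
cv2.imwrite("pics/pour0.png",np.hstack([cv2.resize(a[80:330,270:570],(400,333)),cv2.resize(b[100:350,140:440],(400,333))]))
E
```

```text
8.8667 [ 0.239  0.501 -0.193 -0.578 -1.396 -1.713] [0.4182 0.1336 0.084 ] [ 2.711 -0.61   3.117] [ 0.3 -0.6 -2.7] 0.0545 44.99752789735794
ok [] move [-6.4, 1.5, -2.9, -0.025, 0.111, 0.032] rows 6 maxspeed frac 0.08 mm/row 1 deg/row 1.1 q [0.21, 0.58, -0.12, -0.6, -1.51, -1.72]
jar axis in tool [-0.81528836  0.00143767 -0.57905339] jar y(tip axis) [-0.19720355  0.9395302   0.27998885] tray y in tool [-0.19720355  0.9395302   0.27998885]
```

View pics/pour0.png

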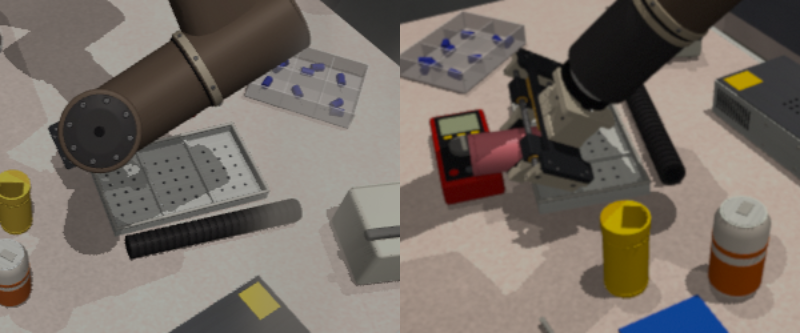

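The side tile shows the jar level above the gap between multimeter and tray with its mouth under the gripper over the first bay. Tip to about 9° with a small jerk.

Request:
{"op": "jog_arm", "data": {"targets": [{"dx": -2,"dy": 0,"dz": -1,"rx": -0.008,"ry": 0.037,"rz": 0.011,"gripper": 0.6},{"dx": -4,"dy": 1,"dz": -2,"rx": -0.016,"ry": 0.074,"rz": 0.022,"gripper": 0.6},{"dx": -6,"dy": 1.5,"dz": -3,"rx": -0.025,"ry": 0.111,"rz": 0.032,"gripper": 0.6},{"dx": -6,"dy": 1.5,"dz": -3,"rx": -0.025,"ry": 0.111,"rz": 0.032,"gripper": 0.6},{"dx": -6,"dy": 1.5,"dz": -3,"rx": -0.025,"ry": 0.111,"rz": 0.032,"gripper": 0.6},{"dx": -19,"dy": 1,"dz": -10,"rx": -0.025,"ry": 0.111,"rz": 0.032,"gripper": 0.6},{"dx": -6,"dy": 1.5,"dz": -3,"rx": -0.025,"ry": 0.111,"rz": 0.032,"gripper": 0.6},{"dx": -6,"dy": 1.5,"dz": -3,"rx": -0.025,"ry": 0.111,"rz": 0.032,"gripper": 0.6}]}}

```text
t: 9.63
eef_pos: [0.4242, 0.1344, 0.0863]
ee_rot: [2.67, -0.717, -3.139]
force: [-1.6, -0.1, -3.2]
width: 0.0544
gripper_force: 45.0
```

```bash
cat > look.py <<'E'
from h import *
from station import arm
from fk import TRAY,TY
import sys
def green(f):
    H=hsv(f);m=(abs(H[...,0].astype(int)-65)<22)&(H[...,1]>90)&(H[...,2]>35)
    v,u=np.mgrid[:480,:640];out=[]
    for k,a,c in comps(m,12):
        w=plane(f,c,.012)[0]-TRAY;cs,sn=np.cos(TY),np.sin(TY)
        x,y=cs*w[0]+sn*w[1],-sn*w[0]+cs*w[1]
        if abs(x)<.13 and abs(y)<.2: out.append((c.round().astype(int).tolist(),int(a),round(x*1000),round(y*1000)))
    return out
if __name__=="__main__":
    fr={}
    for n in("scene","side","wrist"):
        f=arm.grab_frame(n);fr[n]=f["frame"][:,:,::-1]
        if n!="wrist": print(n,green(f))
        else:
            H=hsv(f);m=(abs(H[...,0].astype(int)-65)<22)&(H[...,1]>90)&(H[...,2]>35);print("wrist",[(c.round().tolist(),int(a)) for _,a,c in comps(m,30)])
    if len(sys.argv)>1:
        cv2.imwrite("pics/"+sys.argv[1],np.hstack([cv2.resize(fr["scene"][80:330,270:570],(400,333)),cv2.resize(fr["side"][100:350,140:440],(400,333))]))
E
python3 log.py; python3 look.py
```

```text
9.6333 [ 0.21   0.572 -0.12  -0.602 -1.511 -1.719] [0.4242 0.1344 0.0863] [ 2.67  -0.717 -3.139] [-1.6 -0.1 -3.2] 0.0544 44.99781869351864
scene []
side []
wrist []
```

Request:
{"op": "jog_arm", "data": {"targets": [{"dx": -20,"dy": 0,"dz": -14,"rx": 0,"ry": 0,"rz": 0,"gripper": 0.6},{"dx": 0,"dy": 0,"dz": 0,"rx": 0,"ry": 0,"rz": 0,"gripper": 0.6},{"dx": 0,"dy": 0,"dz": 0,"rx": 0,"ry": 0,"rz": 0,"gripper": 0.6},{"dx": -20,"dy": 0,"dz": -14,"rx": 0,"ry": 0,"rz": 0,"gripper": 0.6},{"dx": 0,"dy": 0,"dz": 0,"rx": 0,"ry": 0,"rz": 0,"gripper": 0.6},{"dx": 0,"dy": 0,"dz": 0,"rx": 0,"ry": 0,"rz": 0,"gripper": 0.6},{"dx": 0,"dy": 0,"dz": 0,"rx": 0,"ry": 0,"rz": 0,"gripper": 0.6},{"dx": 0,"dy": 0,"dz": 0,"rx": 0,"ry": 0,"rz": 0,"gripper": 0.6}]}}

```text
t: 10.45
eef_pos: [0.4258, 0.134, 0.0857]
ee_rot: [2.67, -0.717, -3.139]
force: [0.5, 0.1, -2.5]
width: 0.0544
gripper_force: 45.0
```

```bash
python3 log.py; python3 look.py p1.png
```

```text
10.45 [ 0.209  0.575 -0.116 -0.601 -1.513 -1.719] [0.4258 0.134  0.0857] [ 2.67  -0.717 -3.139] [ 0.5  0.1 -2.5] 0.0544 44.99849807471037
scene [([379, 230], 38, 30, -71)]
side [([293, 223], 60, 30, -72)]
wrist []
```

View pics/p1.png

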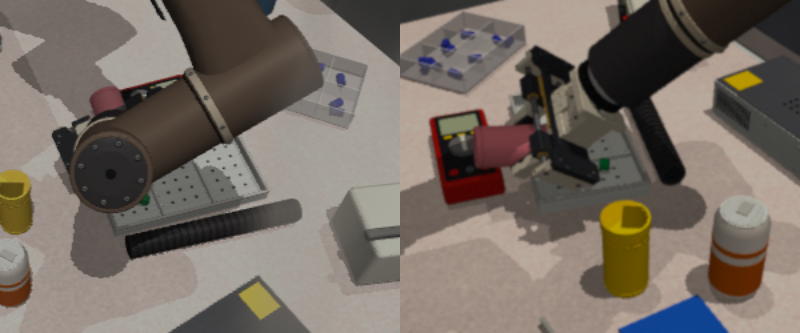

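One core is out, at tray (30,-71) mm in the first bay (scene tile (145,200)). Another jerk.

Request:
{"op": "jog_arm", "data": {"targets": [{"dx": -20,"dy": 0,"dz": -14,"rx": 0,"ry": 0,"rz": 0,"gripper": 0.6},{"dx": 0,"dy": 0,"dz": 0,"rx": 0,"ry": 0,"rz": 0,"gripper": 0.6},{"dx": 0,"dy": 0,"dz": 0,"rx": 0,"ry": 0,"rz": 0,"gripper": 0.6},{"dx": 0,"dy": 0,"dz": 0,"rx": 0,"ry": 0,"rz": 0,"gripper": 0.6},{"dx": 0,"dy": 0,"dz": 0,"rx": 0,"ry": 0,"rz": 0,"gripper": 0.6},{"dx": 0,"dy": 0,"dz": 0,"rx": 0,"ry": 0,"rz": 0,"gripper": 0.6},{"dx": 0,"dy": 0,"dz": 0,"rx": 0,"ry": 0,"rz": 0,"gripper": 0.6},{"dx": 0,"dy": 0,"dz": 0,"rx": 0,"ry": 0,"rz": 0,"gripper": 0.6}]}}

```text
t: 11.27
eef_pos: [0.4258, 0.1341, 0.0854]
ee_rot: [2.67, -0.718, -3.139]
force: [-0.5, 0.1, -1.8]
width: 0.0545
gripper_force: 45.0
```

```bash
python3 log.py; python3 look.py
```

```text
11.2667 [ 0.209  0.575 -0.116 -0.601 -1.513 -1.719] [0.4258 0.1341 0.0854] [ 2.67  -0.718 -3.139] [-0.5  0.1 -1.8] 0.0545 44.99843476340175
scene [([379, 230], 40, 30, -71)]
side [([293, 223], 60, 30, -72)]
wrist []
```

Bay 1 is partly hidden by the gripper, so I'll tip back, rise toward the next bay and count.

Run:
```python
from pour import *
x=leg(P,Rr,*pose(-6,-15.3,-.10,-.01,.16),q,8)
```

```text
ok [] move [93.4, 107.6, 0.8, 0.051, -0.241, -0.07] rows 8 maxspeed frac 0.21 mm/row 18 deg/row 1.8 q [0.47, 0.25, -0.22, -0.59, -1.35, -1.97]
```

Request:
{"op": "jog_arm", "data": {"targets": [{"dx": 6,"dy": 7,"dz": 0,"rx": 0.013,"ry": -0.06,"rz": -0.018,"gripper": 0.6},{"dx": 18,"dy": 20,"dz": 0,"rx": 0.026,"ry": -0.12,"rz": -0.035,"gripper": 0.6},{"dx": 33,"dy": 37,"dz": 0,"rx": 0.038,"ry": -0.18,"rz": -0.053,"gripper": 0.6},{"dx": 48,"dy": 55,"dz": 0,"rx": 0.051,"ry": -0.241,"rz": -0.07,"gripper": 0.6},{"dx": 63,"dy": 73,"dz": 0,"rx": 0.051,"ry": -0.241,"rz": -0.07,"gripper": 0.6},{"dx": 77,"dy": 90,"dz": 0,"rx": 0.051,"ry": -0.241,"rz": -0.07,"gripper": 0.6},{"dx": 88,"dy": 102,"dz": 0,"rx": 0.051,"ry": -0.241,"rz": -0.07,"gripper": 0.6},{"dx": 93,"dy": 108,"dz": 1,"rx": 0.051,"ry": -0.241,"rz": -0.07,"gripper": 0.6}]}}

```text
t: 12.08
eef_pos: [0.3867, 0.2319, 0.1849]
ee_rot: [2.745, -0.467, 3.101]
force: [1.5, -0.2, -2.0]
width: 0.0546
gripper_force: 45.0
```

```bash
python3 log.py; python3 look.py p2.png
python3 - <<'E'
from pour import *
x=leg(P,Rr,*pose(2,-15.3,-.05,.0,.06),q,8)
x=leg(P,Rr,*pose(2,-15.3,-.05,-.093,.06),q,8)
E
```

```text
12.0833 [ 0.468  0.246 -0.223 -0.586 -1.353 -1.971] [0.3867 0.2319 0.1849] [ 2.745 -0.467  3.101] [ 1.5 -0.2 -2. ] 0.0546 44.998479690402746
scene [([361, 210], 54, -35, -91), ([377, 219], 53, 0, -65), ([357, 220], 54, -11, -110), ([366, 222], 48, 2, -91), ([378, 229], 55, 28, -71)]
side [([280, 231], 205, -1, -89), ([293, 223], 59, 29, -72), ([263, 235], 77, -36, -94)]
wrist []
ok [] move [-91.8, -27.0, 54.1, -0.027, 0.132, 0.042] rows 8 maxspeed frac 0.17 mm/row 14 deg/row 1.0 q [0.37, 0.52, -0.11, -0.64, -1.39, -1.83]
ok [] move [-73.1, -114.3, 27.7, -0.027, 0.132, 0.042] rows 8 maxspeed frac 0.16 mm/row 17 deg/row 1.0 q [0.24, 0.49, -0.2, -0.58, -1.4, -1.72]
```

View pics/p2.png

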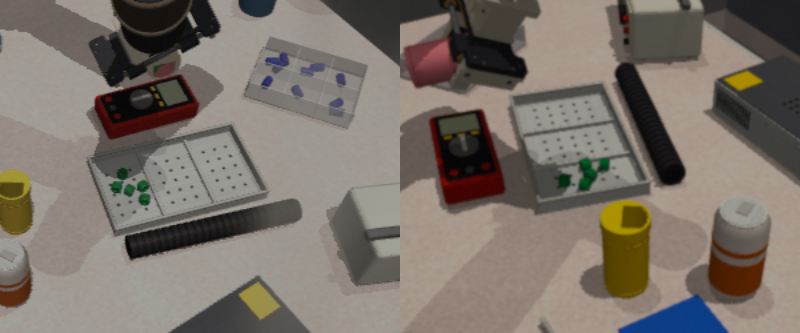

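Five cores (-35…30, -65…-110 mm) all lie in bay 1 (scene tile around (130,190)); four remain, so two each for the other bays. Gentler, checked jerks at the middle bay.

Request:
{"op": "jog_arm", "data": {"targets": [{"dx": -8,"dy": -2,"dz": 5,"rx": -0.003,"ry": 0.016,"rz": 0.005,"gripper": 0.6},{"dx": -20,"dy": -6,"dz": 12,"rx": -0.007,"ry": 0.033,"rz": 0.01,"gripper": 0.6},{"dx": -34,"dy": -10,"dz": 20,"rx": -0.01,"ry": 0.05,"rz": 0.016,"gripper": 0.6},{"dx": -48,"dy": -14,"dz": 28,"rx": -0.014,"ry": 0.067,"rz": 0.021,"gripper": 0.6},{"dx": -62,"dy": -18,"dz": 36,"rx": -0.018,"ry": 0.085,"rz": 0.027,"gripper": 0.6},{"dx": -75,"dy": -22,"dz": 44,"rx": -0.021,"ry": 0.1,"rz": 0.032,"gripper": 0.6},{"dx": -86,"dy": -25,"dz": 50,"rx": -0.025,"ry": 0.12,"rz": 0.038,"gripper": 0.6},{"dx": -92,"dy": -27,"dz": 54,"rx": -0.027,"ry": 0.132,"rz": 0.042,"gripper": 0.6}]}}

```text
t: 12.9
eef_pos: [0.4414, 0.2227, 0.0843]
ee_rot: [2.713, -0.613, 3.113]
force: [0.0, 0.5, -1.6]
width: 0.0541
gripper_force: 45.0
```

```bash
python3 log.py
python3 - <<'E'
from pour import *
x=leg(P,Rr,*pose(9,-15.3,-.045,.0,.05),q,4)
y=leg(P,Rr,*pose(9,-15.3,-.025,.0,.05-.02*np.sin(D(9))),q,4)
x=leg(*x[:2],*pose(-6,-15.3,-.10,.0,.12),x[2],8)
E
```

```text
12.9 [ 0.36   0.531 -0.111 -0.634 -1.387 -1.828] [0.4414 0.2227 0.0843] [ 2.713 -0.613  3.113] [ 0.   0.5 -1.6] 0.0541 44.998429734259844
ok [] move [-6.5, 3.0, -4.6, -0.025, 0.11, 0.027] rows 4 maxspeed frac 0.12 mm/row 2 deg/row 1.7 q [0.32, 0.61, -0.03, -0.67, -1.51, -1.83]
ok [] move [-24.2, 2.3, -14.4, -0.025, 0.11, 0.027] rows 4 maxspeed frac 0.14 mm/row 7 deg/row 1.7 q [0.31, 0.63, 0.01, -0.66, -1.53, -1.83]
ok [] move [83.7, 16.4, 4.4, 0.052, -0.246, -0.074] rows 8 maxspeed frac 0.19 mm/row 11 deg/row 1.9 q [0.48, 0.3, -0.25, -0.6, -1.28, -1.93]
```

Request:
{"op": "jog_arm", "data": {"targets": [{"dx": -2,"dy": 1,"dz": -1,"rx": -0.008,"ry": 0.037,"rz": 0.009,"gripper": 0.6},{"dx": -4,"dy": 2,"dz": -3,"rx": -0.016,"ry": 0.074,"rz": 0.018,"gripper": 0.6},{"dx": -6.5,"dy": 3,"dz": -4.6,"rx": -0.025,"ry": 0.11,"rz": 0.027,"gripper": 0.6},{"dx": -6.5,"dy": 3,"dz": -4.6,"rx": -0.025,"ry": 0.11,"rz": 0.027,"gripper": 0.6},{"dx": -24,"dy": 2,"dz": -14.4,"rx": -0.025,"ry": 0.11,"rz": 0.027,"gripper": 0.6},{"dx": -6.5,"dy": 3,"dz": -4.6,"rx": -0.025,"ry": 0.11,"rz": 0.027,"gripper": 0.6},{"dx": -6.5,"dy": 3,"dz": -4.6,"rx": -0.025,"ry": 0.11,"rz": 0.027,"gripper": 0.6},{"dx": -6.5,"dy": 3,"dz": -4.6,"rx": -0.025,"ry": 0.11,"rz": 0.027,"gripper": 0.6}]}}

```text
t: 13.57
eef_pos: [0.4493, 0.2244, 0.088]
ee_rot: [2.668, -0.719, -3.138]
force: [-0.2, 0.6, -1.3]
width: 0.0545
gripper_force: 45.0
```

```bash
python3 log.py; python3 look.py
```

```text
13.5667 [ 0.325  0.599 -0.03  -0.667 -1.509 -1.829] [0.4493 0.2244 0.088 ] [ 2.668 -0.719 -3.138] [-0.2  0.6 -1.3] 0.0545 44.99857451766729
scene [([361, 210], 54, -35, -91), ([377, 219], 52, 0, -65), ([357, 220], 54, -11, -110), ([366, 222], 47, 1, -91), ([378, 229], 56, 28, -71)]
side [([269, 209], 15, -6, -14), ([280, 231], 213, -1, -89), ([293, 223], 60, 29, -73), ([263, 235], 74, -36, -93)]
wrist []
```

Request:
{"op": "jog_arm", "data": {"targets": [{"dx": 4,"dy": 1,"dz": 0,"rx": 0.013,"ry": -0.06,"rz": -0.018,"gripper": 0.6},{"dx": 12,"dy": 2,"dz": 1,"rx": 0.026,"ry": -0.12,"rz": -0.036,"gripper": 0.6},{"dx": 24,"dy": 5,"dz": 1,"rx": 0.039,"ry": -0.18,"rz": -0.054,"gripper": 0.6},{"dx": 38,"dy": 8,"dz": 2,"rx": 0.052,"ry": -0.246,"rz": -0.074,"gripper": 0.6},{"dx": 52,"dy": 11,"dz": 3,"rx": 0.052,"ry": -0.246,"rz": -0.074,"gripper": 0.6},{"dx": 66,"dy": 13,"dz": 4,"rx": 0.052,"ry": -0.246,"rz": -0.074,"gripper": 0.6},{"dx": 78,"dy": 15,"dz": 4,"rx": 0.052,"ry": -0.246,"rz": -0.074,"gripper": 0.6},{"dx": 84,"dy": 16,"dz": 4,"rx": 0.052,"ry": -0.246,"rz": -0.074,"gripper": 0.6}]}}

```text
t: 14.38
eef_pos: [0.3885, 0.2408, 0.1477]
ee_rot: [2.744, -0.463, 3.103]
force: [-0.1, 0.2, -1.7]
width: 0.0546
gripper_force: 45.0
```

```bash
python3 log.py; python3 look.py
python3 - <<'E'
from pour import *
x=leg(P,Rr,*pose(2,-15.3,-.05,.0,.06),q,8)
x=leg(P,Rr,*pose(2,-15.3,-.05,.093,.06),q,8)
E
```

```text
14.3833 [ 0.48   0.294 -0.251 -0.6   -1.28  -1.933] [0.3885 0.2408 0.1477] [ 2.744 -0.463  3.103] [-0.1  0.2 -1.7] 0.0546 44.99840235337615
scene [([399, 208], 96, -15, -2), ([361, 210], 55, -35, -91), ([377, 219], 53, 0, -65), ([357, 220], 54, -11, -110), ([366, 222], 48, 2, -91), ([378, 229], 56, 28, -71)]
side [([260, 206], 46, -23, 0), ([270, 207], 59, -4, -7), ([280, 231], 202, -1, -89), ([293, 223], 58, 30, -72), ([263, 235], 83, -35, -94)]
wrist []
ok [] move [-73.6, -23.0, 20.9, -0.026, 0.136, 0.045] rows 8 maxspeed frac 0.14 mm/row 10 deg/row 1.0 q [0.37, 0.52, -0.11, -0.63, -1.39, -1.83]
ok [] move [-92.4, 64.2, 47.3, -0.026, 0.136, 0.045] rows 8 maxspeed frac 0.18 mm/row 15 deg/row 1.0 q [0.47, 0.57, -0.0, -0.68, -1.38, -1.94]
```

Exactly two are in the middle bay (side (260,206) and (270,207)). Now the third bay with the last two.

Request:
{"op": "jog_arm", "data": {"targets": [{"dx": -8,"dy": 6,"dz": 4,"rx": -0.003,"ry": 0.017,"rz": 0.005,"gripper": 0.6},{"dx": -20,"dy": 16,"dz": 10,"rx": -0.006,"ry": 0.034,"rz": 0.011,"gripper": 0.6},{"dx": -34,"dy": 26,"dz": 17,"rx": -0.01,"ry": 0.05,"rz": 0.017,"gripper": 0.6},{"dx": -48,"dy": 36,"dz": 25,"rx": -0.013,"ry": 0.068,"rz": 0.022,"gripper": 0.6},{"dx": -62,"dy": 46,"dz": 32,"rx": -0.016,"ry": 0.085,"rz": 0.028,"gripper": 0.6},{"dx": -76,"dy": 55,"dz": 39,"rx": -0.02,"ry": 0.1,"rz": 0.034,"gripper": 0.6},{"dx": -87,"dy": 61,"dz": 44,"rx": -0.023,"ry": 0.12,"rz": 0.04,"gripper": 0.6},{"dx": -92,"dy": 64,"dz": 47,"rx": -0.026,"ry": 0.136,"rz": 0.045,"gripper": 0.6}]}}

```text
t: 15.2
eef_pos: [0.467, 0.3149, 0.0856]
ee_rot: [2.712, -0.61, 3.116]
force: [-0.1, 0.5, -1.5]
width: 0.0547
gripper_force: 45.0
```

```bash
python3 log.py
python3 - <<'E'
from pour import *
x=leg(P,Rr,*pose(11,-15.3,-.045,.093,.05),q,4)
y=leg(P,Rr,*pose(11,-15.3,-.02,.093,.05-.025*np.sin(D(11))),q,4)
leg(*x[:2],*pose(25,-15.3,-.045,.093,.05),x[2],8)
E
```

```text
15.2 [ 4.710e-01  5.760e-01  1.000e-03 -6.750e-01 -1.384e+00 -1.940e+00] [0.467  0.3149 0.0856] [ 2.712 -0.61   3.116] [-0.1  0.5 -1.5] 0.0547 44.99843342229724
ok [] move [-6.7, 0.5, -5.9, -0.032, 0.144, 0.04] rows 4 maxspeed frac 0.16 mm/row 2 deg/row 2.2 q [0.41, 0.67, 0.1, -0.73, -1.54, -1.94]
ok [] move [-29.3, -0.8, -17.5, -0.032, 0.144, 0.04] rows 4 maxspeed frac 0.18 mm/row 9 deg/row 2.2 q [0.39, 0.7, 0.15, -0.72, -1.57, -1.94]
ok [] move [-1.1, 3.6, -12.7, -0.049, 0.229, 0.069] rows 8 maxspeed frac 0.12 mm/row 2 deg/row 1.7 q [0.35, 0.8, 0.24, -0.83, -1.78, -1.99]
```

Request:
{"op": "jog_arm", "data": {"targets": [{"dx": -3,"dy": 0,"dz": -3,"rx": -0.016,"ry": 0.072,"rz": 0.02,"gripper": 0.6},{"dx": -7,"dy": 0.5,"dz": -6,"rx": -0.032,"ry": 0.144,"rz": 0.04,"gripper": 0.6},{"dx": -29,"dy": 0,"dz": -17.5,"rx": -0.032,"ry": 0.144,"rz": 0.04,"gripper": 0.6},{"dx": -7,"dy": 0.5,"dz": -6,"rx": -0.032,"ry": 0.144,"rz": 0.04,"gripper": 0.6},{"dx": -7,"dy": 0.5,"dz": -6,"rx": -0.032,"ry": 0.144,"rz": 0.04,"gripper": 0.6},{"dx": -29,"dy": 0,"dz": -17.5,"rx": -0.032,"ry": 0.144,"rz": 0.04,"gripper": 0.6},{"dx": -7,"dy": 0.5,"dz": -6,"rx": -0.032,"ry": 0.144,"rz": 0.04,"gripper": 0.6},{"dx": -7,"dy": 0.5,"dz": -6,"rx": -0.032,"ry": 0.144,"rz": 0.04,"gripper": 0.6}]}}

```text
t: 15.87
eef_pos: [0.4732, 0.3125, 0.088]
ee_rot: [2.656, -0.758, -3.131]
force: [-0.6, 0.5, -1.1]
width: 0.0545
gripper_force: 45.0
```

Request:
{"op": "jog_arm", "data": {"targets": [{"dx": 0,"dy": 0.5,"dz": -2,"rx": -0.007,"ry": 0.033,"rz": 0.01,"gripper": 0.6},{"dx": 0,"dy": 1,"dz": -4,"rx": -0.014,"ry": 0.066,"rz": 0.02,"gripper": 0.6},{"dx": 0,"dy": 1.5,"dz": -6,"rx": -0.021,"ry": 0.1,"rz": 0.03,"gripper": 0.6},{"dx": 0,"dy": 2,"dz": -8,"rx": -0.028,"ry": 0.13,"rz": 0.04,"gripper": 0.6},{"dx": -1,"dy": 3,"dz": -10,"rx": -0.038,"ry": 0.18,"rz": 0.054,"gripper": 0.6},{"dx": -1,"dy": 3.6,"dz": -12.7,"rx": -0.049,"ry": 0.229,"rz": 0.069,"gripper": 0.6},{"dx": -1,"dy": 3.6,"dz": -12.7,"rx": -0.049,"ry": 0.229,"rz": 0.069,"gripper": 0.6},{"dx": -1,"dy": 3.6,"dz": -12.7,"rx": -0.049,"ry": 0.229,"rz": 0.069,"gripper": 0.6}]}}

```text
t: 16.53
eef_pos: [0.4848, 0.3092, 0.0964]
ee_rot: [2.537, -0.986, -3.04]
force: [0.0, -0.9, -0.9]
width: 0.0543
gripper_force: 45.0
```

```bash
python3 log.py; python3 look.py
python3 - <<'E'
from pour import *
x=leg(P,Rr,*pose(-6,-15.3,-.10,.06,.14),q,8)
E
```

```text
16.5333 [ 0.348  0.792  0.24  -0.825 -1.783 -1.989] [0.4848 0.3092 0.0964] [ 2.537 -0.986 -3.04 ] [ 0.  -0.9 -0.9] 0.0543 44.99867632985115
scene [([399, 208], 99, -15, -2), ([361, 210], 50, -35, -91), ([377, 219], 54, 0, -65), ([357, 220], 54, -11, -110), ([366, 222], 48, 2, -91), ([378, 229], 55, 28, -71)]
side [([260, 206], 50, -23, 0), ([270, 206], 64, -4, -6), ([280, 231], 201, -1, -89), ([293, 223], 58, 30, -72), ([263, 235], 71, -35, -93)]
wrist []
ok [] move [99.9, -19.9, 22.9, 0.108, -0.505, -0.152] rows 8 maxspeed frac 0.31 mm/row 13 deg/row 3.9 q [0.55, 0.32, -0.17, -0.61, -1.3, -2.03]
```

Request:
{"op": "jog_arm", "data": {"targets": [{"dx": 10,"dy": -2,"dz": 2,"rx": 0.008,"ry": -0.04,"rz": -0.012,"gripper": 0.6},{"dx": 23,"dy": -4,"dz": 5,"rx": 0.022,"ry": -0.1,"rz": -0.03,"gripper": 0.6},{"dx": 37,"dy": -7,"dz": 8,"rx": 0.036,"ry": -0.17,"rz": -0.05,"gripper": 0.6},{"dx": 50,"dy": -10,"dz": 11,"rx": 0.05,"ry": -0.24,"rz": -0.072,"gripper": 0.6},{"dx": 64,"dy": -13,"dz": 14,"rx": 0.065,"ry": -0.31,"rz": -0.093,"gripper": 0.6},{"dx": 78,"dy": -16,"dz": 18,"rx": 0.08,"ry": -0.38,"rz": -0.114,"gripper": 0.6},{"dx": 90,"dy": -18,"dz": 21,"rx": 0.095,"ry": -0.45,"rz": -0.135,"gripper": 0.6},{"dx": 100,"dy": -20,"dz": 23,"rx": 0.108,"ry": -0.505,"rz": -0.152,"gripper": 0.6}]}}

```text
t: 17.35
eef_pos: [0.404, 0.2983, 0.1667]
ee_rot: [2.744, -0.461, 3.103]
force: [-0.5, 0.9, -1.3]
width: 0.0543
gripper_force: 45.0
```

```bash
python3 log.py; python3 look.py p3.png
python3 - <<'E'
from pour import *
x=leg(P,Rr,*pose(-25,-10,-.1,-.05,.24),q,16)
x=leg(*x[:2],np.array([.47,-.12,.27]),pose(-30,-5,0,0,0)[1],x[2],16)
x=leg(P,Rr,np.array([.47,-.12,.27]),pose(-30,-5,0,0,0)[1],q,20)
E
```

```text
17.35 [ 0.558  0.31  -0.169 -0.61  -1.295 -2.03 ] [0.404  0.2983 0.1667] [ 2.744 -0.461  3.103] [-0.5  0.9 -1.3] 0.0543 44.9977027438581
scene [([442, 205], 101, 4, 98), ([399, 208], 96, -15, -2), ([361, 210], 51, -35, -91), ([377, 219], 53, 0, -65), ([357, 220], 54, -11, -110), ([366, 222], 48, 2, -91), ([378, 229], 56, 28, -71)]
side [([263, 180], 115, 4, 95), ([260, 206], 47, -23, 0), ([270, 207], 60, -4, -7), ([280, 231], 205, -1, -89), ([293, 223], 59, 29, -72), ([263, 235], 76, -35, -93)]
wrist []
ok [] move [61.5, -80.4, -96.5, 0.096, -0.274, -0.17] rows 16 maxspeed frac 0.11 mm/row 9 deg/row 1.2 q [0.61, -0.04, -0.38, -0.37, -1.2, -2.04]
ok [] move [-86.6, -283.1, -133.1, 0.026, -0.055, -0.108] rows 16 maxspeed frac 0.24 mm/row 20 deg/row 0.4 q [-0.08, 0.15, -0.14, -0.29, -1.41, -1.32]
ok [] move [-27.3, -333.1, -279.8, 0.132, -0.326, -0.276] rows 20 maxspeed frac 0.18 mm/row 22 deg/row 1.3 q [-0.08, 0.15, -0.14, -0.29, -1.41, -1.32]
```

View pics/p3.png

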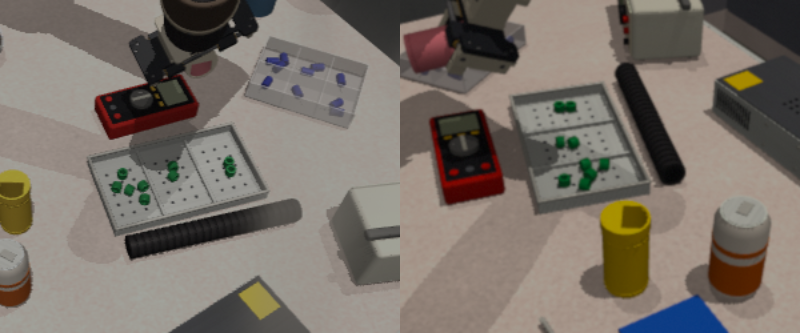

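All nine are in the tray: 5 + 2 + 2 (third pair near scene tile (230,167)). Now take the jar back.

Request:
{"op": "jog_arm", "data": {"targets": [{"dx": -1,"dy": -8,"dz": -10,"rx": 0.003,"ry": -0.008,"rz": -0.007,"gripper": 0.6},{"dx": -2,"dy": -28,"dz": -28,"rx": 0.01,"ry": -0.025,"rz": -0.02,"gripper": 0.6},{"dx": -4,"dy": -53,"dz": -48,"rx": 0.02,"ry": -0.05,"rz": -0.04,"gripper": 0.6},{"dx": -6,"dy": -78,"dz": -70,"rx": 0.03,"ry": -0.076,"rz": -0.062,"gripper": 0.6},{"dx": -8,"dy": -103,"dz": -92,"rx": 0.04,"ry": -0.1,"rz": -0.085,"gripper": 0.6},{"dx": -10,"dy": -128,"dz": -112,"rx": 0.05,"ry": -0.125,"rz": -0.105,"gripper": 0.6},{"dx": -13,"dy": -153,"dz": -132,"rx": 0.06,"ry": -0.15,"rz": -0.127,"gripper": 0.6},{"dx": -14,"dy": -170,"dz": -143,"rx": 0.067,"ry": -0.166,"rz": -0.14,"gripper": 0.6}]}}

```text
t: 18.17
eef_pos: [0.4396, 0.0814, 0.2178]
ee_rot: [2.788, -0.262, -3.108]
force: [-0.6, 0.5, -1.8]
width: 0.0545
gripper_force: 45.0
```

```bash
python3 log.py
python3 - <<'E'
from pour import *
x=leg(P,Rr,np.array([.47,-.12,.27]),pose(-30,-5,0,0,0)[1],q,8)
U=np.array([0,0,.16])
y=leg(*x[:2],G+U,RG,x[2],16)
z=leg(*x[:2],G+U+[.01,.04,.02],pose(-60,-5,0,0,0)[1],x[2],8)
z=leg(*z[:2],G+U,RG,z[2],8)
E
```

```text
18.1667 [ 0.263  0.174 -0.224 -0.413 -1.363 -1.722] [0.4396 0.0814 0.2178] [ 2.788 -0.262 -3.108] [-0.6  0.5 -1.8] 0.0545 44.9988779425621
ok [] move [-9.4, -170.2, -123.2, 0.063, -0.166, -0.14] rows 8 maxspeed frac 0.22 mm/row 26 deg/row 1.6 q [-0.08, 0.15, -0.14, -0.29, -1.41, -1.32]
ok [] move [20.4, -83.2, 20.6, 0.208, -0.983, -0.295] rows 16 maxspeed frac 0.66 mm/row 6 deg/row 3.7 q [-0.75, -0.03, -0.51, -1.15, -0.87, 0.14]
ok [] move [7.1, -40.1, 12.3, 0.104, -0.491, -0.147] rows 8 maxspeed frac 0.27 mm/row 5 deg/row 3.7 q [-0.2, -0.07, -0.43, -0.43, -0.89, -0.97]
ok [] move [22.5, -39.7, 3.8, 0.104, -0.492, -0.148] rows 8 maxspeed frac 0.67 mm/row 6 deg/row 3.8 q [-0.75, -0.03, -0.51, -1.15, -0.87, 0.14]
```

Request:
{"op": "jog_arm", "data": {"targets": [{"dx": -1,"dy": -12,"dz": -16,"rx": 0.005,"ry": -0.012,"rz": -0.01,"gripper": 0.6},{"dx": -2,"dy": -32,"dz": -36,"rx": 0.012,"ry": -0.032,"rz": -0.027,"gripper": 0.6},{"dx": -3,"dy": -56,"dz": -54,"rx": 0.02,"ry": -0.055,"rz": -0.046,"gripper": 0.6},{"dx": -4,"dy": -81,"dz": -72,"rx": 0.03,"ry": -0.08,"rz": -0.067,"gripper": 0.6},{"dx": -6,"dy": -107,"dz": -88,"rx": 0.04,"ry": -0.105,"rz": -0.088,"gripper": 0.6},{"dx": -7,"dy": -132,"dz": -102,"rx": 0.049,"ry": -0.13,"rz": -0.11,"gripper": 0.6},{"dx": -8,"dy": -155,"dz": -115,"rx": 0.057,"ry": -0.15,"rz": -0.127,"gripper": 0.6},{"dx": -9,"dy": -170,"dz": -123,"rx": 0.063,"ry": -0.166,"rz": -0.14,"gripper": 0.6}]}}

```text
t: 18.83
eef_pos: [0.4688, -0.1197, 0.2691]
ee_rot: [2.837, -0.061, -3.029]
force: [0.9, -0.1, 0.1]
width: 0.0546
gripper_force: 45.0
```

Request:
{"op": "jog_arm", "data": {"targets": [{"dx": 1,"dy": -5,"dz": 2,"rx": 0.013,"ry": -0.06,"rz": -0.018,"gripper": 0.6},{"dx": 2,"dy": -10,"dz": 3,"rx": 0.026,"ry": -0.12,"rz": -0.037,"gripper": 0.6},{"dx": 3,"dy": -15,"dz": 5,"rx": 0.039,"ry": -0.184,"rz": -0.055,"gripper": 0.6},{"dx": 4,"dy": -20,"dz": 6,"rx": 0.052,"ry": -0.246,"rz": -0.074,"gripper": 0.6},{"dx": 5,"dy": -25,"dz": 8,"rx": 0.065,"ry": -0.307,"rz": -0.092,"gripper": 0.6},{"dx": 6,"dy": -30,"dz": 9,"rx": 0.078,"ry": -0.368,"rz": -0.11,"gripper": 0.6},{"dx": 6.5,"dy": -35,"dz": 11,"rx": 0.091,"ry": -0.43,"rz": -0.129,"gripper": 0.6},{"dx": 7,"dy": -40,"dz": 12,"rx": 0.104,"ry": -0.491,"rz": -0.147,"gripper": 0.6}]}}

```text
t: 19.5
eef_pos: [0.4638, -0.1529, 0.2455]
ee_rot: [2.948, 0.452, -3.007]
force: [-0.4, -0.1, -1.1]
width: 0.0545
gripper_force: 45.0
```

```bash
python3 log.py
python3 - <<'E'
from pour import *
U=np.array([0,0,.16])
leg(P,Rr,G+U,RG,q,8)
E
```

```text
19.5 [-0.195 -0.071 -0.434 -0.428 -0.883 -0.977] [ 0.4638 -0.1529  0.2455] [ 2.948  0.452 -3.007] [-0.4 -0.1 -1.1] 0.0545 44.99990740790963
ok [] move [20.8, -42.3, 2.7, 0.104, -0.492, -0.149] rows 8 maxspeed frac 0.67 mm/row 6 deg/row 3.8 q [-0.75, -0.03, -0.51, -1.15, -0.87, 0.14]
```

Request:
{"op": "jog_arm", "data": {"targets": [{"dx": 3,"dy": -5,"dz": 0,"rx": 0.013,"ry": -0.061,"rz": -0.018,"gripper": 0.6},{"dx": 5,"dy": -10.5,"dz": 0.5,"rx": 0.026,"ry": -0.123,"rz": -0.037,"gripper": 0.6},{"dx": 8,"dy": -16,"dz": 1,"rx": 0.039,"ry": -0.184,"rz": -0.056,"gripper": 0.6},{"dx": 10.5,"dy": -21,"dz": 1.4,"rx": 0.052,"ry": -0.246,"rz": -0.074,"gripper": 0.6},{"dx": 13,"dy": -26.5,"dz": 1.7,"rx": 0.065,"ry": -0.307,"rz": -0.093,"gripper": 0.6},{"dx": 15.5,"dy": -32,"dz": 2,"rx": 0.078,"ry": -0.369,"rz": -0.112,"gripper": 0.6},{"dx": 18,"dy": -37,"dz": 2.4,"rx": 0.091,"ry": -0.43,"rz": -0.13,"gripper": 0.6},{"dx": 21,"dy": -42,"dz": 2.7,"rx": 0.104,"ry": -0.492,"rz": -0.149,"gripper": 0.6}]}}

```text
t: 20.17
eef_pos: [0.4562, -0.1955, 0.228]
ee_rot: [-3.137, 0.96, -2.873]
force: [-1.4, 0.4, -2.7]
width: 0.0543
gripper_force: 45.0
```

```bash
python3 log.py
python3 - <<'E'
from pour import *
x=leg(P,Rr,G+[0,0,.03],RG,q,8)
leg(*x[:2],G+[0,0,.001],RG,x[2],8)
# jar slip check: side view collar/axis
from h import *
from station import arm
f=arm.grab_frame("side");C=cloud(f)
H=hsv(f);m=((H[...,0]<10)|(H[...,0]>165))&(H[...,1]>60)&(H[...,2]>60)
dz=P[2]-G[2]
for k,a,c in comps(m,100):
    Q=C[k];Q=Q[~np.isnan(Q[:,0])]
    if abs(np.median(Q[:,0])-.457)<.06 and abs(np.median(Q[:,1])+.2)<.08:
        print(a,c,np.median(Q,0),Q.min(0),Q.max(0))
        zb=np.linspace(*np.percentile(Q[:,2],[8,92]),6)
        for i in range(5):
            s_=Q[(Q[:,2]>zb[i])&(Q[:,2]<zb[i+1])];print(round(zb[i],3),np.median(s_[:,:2],0).round(4))
E
```

```text
20.1667 [-0.754 -0.032 -0.507 -1.149 -0.869  0.144] [ 0.4562 -0.1955  0.228 ] [-3.137  0.96  -2.873] [-1.4  0.4 -2.7] 0.0543 45.00162899494171
ok [] move [107.9, 0.6, 74.8, -0.001, 0.003, 0.002] rows 8 maxspeed frac 0.27 mm/row 16 deg/row 0.0 q [-0.9, 0.28, -0.59, -1.4, -0.87, 0.67]
ok [] move [23.7, 0.1, 16.7, 0.0, 0.0, 0.0] rows 8 maxspeed frac 0.06 mm/row 4 deg/row 0.0 q [-0.93, 0.36, -0.6, -1.46, -0.87, 0.8]
374 [361.86363636 211.40641711] [ 0.47831293 -0.18141901  0.26204846] [ 0.45550817 -0.21332733  0.24325154] [ 0.48352674 -0.16961548  0.27375596]
0.25 [ 0.4782 -0.1811]
0.254 [ 0.4778 -0.18  ]
0.258 [ 0.4778 -0.1809]
0.263 [ 0.4773 -0.1803]
0.267 [ 0.4796 -0.1854]
```

Request:
{"op": "jog_arm", "data": {"targets": [{"dx": 7,"dy": 0,"dz": 5,"rx": 0,"ry": 0,"rz": 0,"gripper": 0.6},{"dx": 21,"dy": 0,"dz": 14,"rx": 0,"ry": 0,"rz": 0,"gripper": 0.6},{"dx": 37,"dy": 0,"dz": 26,"rx": 0,"ry": 0,"rz": 0,"gripper": 0.6},{"dx": 54,"dy": 0.2,"dz": 37,"rx": 0,"ry": 0.001,"rz": 0,"gripper": 0.6},{"dx": 71,"dy": 0.4,"dz": 49,"rx": 0,"ry": 0.002,"rz": 0.001,"gripper": 0.6},{"dx": 87,"dy": 0.5,"dz": 60,"rx": -0.001,"ry": 0.003,"rz": 0.002,"gripper": 0.6},{"dx": 100,"dy": 0.6,"dz": 70,"rx": -0.001,"ry": 0.003,"rz": 0.002,"gripper": 0.6},{"dx": 108,"dy": 0.6,"dz": 75,"rx": -0.001,"ry": 0.003,"rz": 0.002,"gripper": 0.6}]}}

```text
t: 20.88
eef_pos: [0.454, -0.1941, 0.0933]
ee_rot: [3.13, 0.951, -2.886]
force: [-0.2, 0.1, -0.6]
width: 0.0544
gripper_force: 45.0
```

```bash
python3 log.py
python3 - <<'E'
from pour import *
leg(P,Rr,G+[0,0,.003],RG,q,6)
print("world up in tool",Rr.inv().apply([0,0,1]))
from station import arm
import cv2
a=arm.grab_frame("side")["frame"][:,:,::-1];b=arm.grab_frame("wrist")["frame"][:,:,::-1]
cv2.imwrite("pics/place.png",np.hstack([cv2.resize(a[220:440,240:480],(400,366)),cv2.resize(b,(400,366))]))
E
```

```text
20.8833 [-0.897  0.282 -0.59  -1.4   -0.862  0.669] [ 0.454  -0.1941  0.0933] [ 3.13   0.951 -2.886] [-0.2  0.1 -0.6] 0.0544 44.99960649758577
ok [] move [18.5, -1.8, 14.6, 0.004, -0.006, -0.006] rows 6 maxspeed frac 0.08 mm/row 4 deg/row 0.1 q [-0.93, 0.35, -0.6, -1.45, -0.87, 0.79]
world up in tool [-0.81379761  0.00685308 -0.58110798]
```

View pics/place.png

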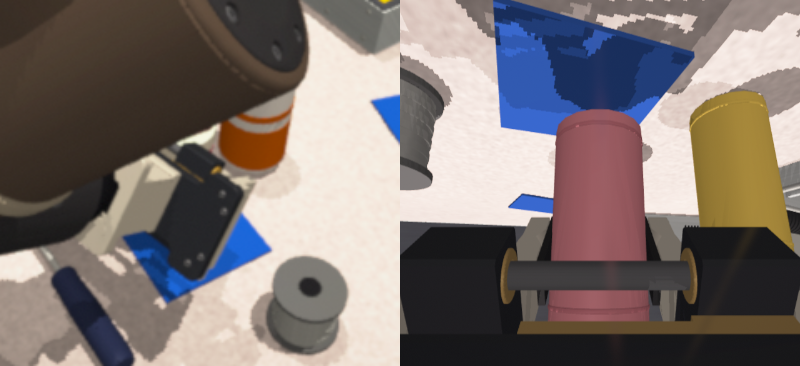

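The wrist tile shows the jar straight in the grip above the blue mat, with the yellow jar untouched on its right. Lower gently.

Request:
{"op": "jog_arm", "data": {"targets": [{"dx": 4,"dy": -0.4,"dz": 3,"rx": 0.001,"ry": -0.001,"rz": -0.001,"gripper": 0.6},{"dx": 9,"dy": -1,"dz": 7,"rx": 0.002,"ry": -0.003,"rz": -0.003,"gripper": 0.6},{"dx": 14,"dy": -1.5,"dz": 11,"rx": 0.003,"ry": -0.005,"rz": -0.005,"gripper": 0.6},{"dx": 17,"dy": -1.8,"dz": 13.5,"rx": 0.004,"ry": -0.006,"rz": -0.006,"gripper": 0.6},{"dx": 18.5,"dy": -1.8,"dz": 14.6,"rx": 0.004,"ry": -0.006,"rz": -0.006,"gripper": 0.6},{"dx": 19.3,"dy": -1.8,"dz": 15.2,"rx": 0.004,"ry": -0.006,"rz": -0.006,"gripper": 0.6},{"dx": 20.2,"dy": -1.8,"dz": 15.8,"rx": 0.004,"ry": -0.006,"rz": -0.006,"gripper": 0.6},{"dx": 20.2,"dy": -1.8,"dz": 15.8,"rx": 0.004,"ry": -0.006,"rz": -0.006,"gripper": 0.6}]}}

```text
t: 21.65
eef_pos: [0.4563, -0.1952, 0.0705]
ee_rot: [-3.133, 0.959, -2.869]
force: [0.7, 0.3, -1.3]
width: 0.0544
gripper_force: 45.0
```

```bash
python3 log.py; tail -1 st.jl | python3 -c "
import json;s=json.loads(input());print(s['moment'])
from plan import *
G=json.loads(open('grasp.jl').readline())
print(np.array(s['eef_pos'])-G['eef_pos'],(E('xyz',s['ee_rot'])*E('xyz',G['ee_rot']).inv()).as_rotvec())"
```

```text
21.65 [-0.931  0.354 -0.599 -1.458 -0.872  0.797] [ 0.4563 -0.1952  0.0705] [-3.133  0.959 -2.869] [ 0.7  0.3 -1.3] 0.0544 44.999043233692646
[-0.8331454203982023, 2.911044051599513, 0.013848077049171726]
[0.0008246  0.00010769 0.00378703] [-0.0036788  -0.00346256  0.00110803]
```

Request:
{"op": "jog_arm", "data": {"targets": [{"dx": 0.8,"dy": 0,"dz": 0.6,"rx": 0,"ry": 0,"rz": 0,"gripper": 0.6},{"dx": 1.6,"dy": 0,"dz": 1.1,"rx": 0,"ry": 0,"rz": 0,"gripper": 0.6},{"dx": 2.2,"dy": 0,"dz": 1.6,"rx": 0,"ry": 0,"rz": 0,"gripper": 0.6},{"dx": 2.6,"dy": 0,"dz": 1.9,"rx": 0,"ry": 0,"rz": 0,"gripper": 0.6},{"dx": 3,"dy": 0,"dz": 2.1,"rx": 0,"ry": 0,"rz": 0,"gripper": 0.6},{"dx": 3.3,"dy": 0,"dz": 2.3,"rx": 0,"ry": 0,"rz": 0,"gripper": 0.6},{"dx": 3.3,"dy": 0,"dz": 2.3,"rx": 0,"ry": 0,"rz": 0,"gripper": 0.6},{"dx": 3.3,"dy": 0,"dz": 2.3,"rx": 0,"ry": 0,"rz": 0,"gripper": 0.6}]}}

```text
t: 22.32
eef_pos: [0.4565, -0.1951, 0.0668]
ee_rot: [-3.134, 0.96, -2.869]
force: [-1.4, 0.2, 5.0]
width: 0.0543
gripper_force: 45.0
```

```bash
python3 log.py
```

```text
22.3167 [-0.935  0.365 -0.601 -1.466 -0.875  0.815] [ 0.4565 -0.1951  0.0668] [-3.134  0.96  -2.869] [-1.4  0.2  5. ] 0.0543 45.002504624426365
```

Contact at the original height (5 N up). Release and withdraw along the fingers.

Request:
{"op": "jog_arm", "data": {"targets": [{"dx": 0,"dy": 0,"dz": 0,"rx": 0,"ry": 0,"rz": 0,"gripper": 0.36},{"dx": 0,"dy": 0,"dz": 0,"rx": 0,"ry": 0,"rz": 0,"gripper": 0.33},{"dx": 0,"dy": 0,"dz": 0,"rx": 0,"ry": 0,"rz": 0,"gripper": 0.3},{"dx": 0,"dy": 0,"dz": 0,"rx": 0,"ry": 0,"rz": 0,"gripper": 0.25},{"dx": 0,"dy": 0,"dz": 0,"rx": 0,"ry": 0,"rz": 0,"gripper": 0.2},{"dx": 0,"dy": 0,"dz": 0,"rx": 0,"ry": 0,"rz": 0,"gripper": 0.15},{"dx": 0,"dy": 0,"dz": 0,"rx": 0,"ry": 0,"rz": 0,"gripper": 0.15},{"dx": 0,"dy": 0,"dz": 0,"rx": 0,"ry": 0,"rz": 0,"gripper": 0.15}]}}

```text
t: 22.98
eef_pos: [0.4562, -0.1952, 0.0662]
ee_rot: [-3.134, 0.959, -2.87]
force: [0.6, 0.5, -0.6]
width: 0.0741
gripper_force: 0.0
```

Request:
{"op": "jog_arm", "data": {"targets": [{"dx": 0,"dy": 0,"dz": -4,"rx": 0,"ry": 0,"rz": 0,"gripper": 0.15},{"dx": 0,"dy": 0,"dz": -14,"rx": 0,"ry": 0,"rz": 0,"gripper": 0.15},{"dx": 0,"dy": 0,"dz": -30,"rx": 0,"ry": 0,"rz": 0,"gripper": 0.15},{"dx": 0,"dy": 0,"dz": -50,"rx": 0,"ry": 0,"rz": 0,"gripper": 0.15},{"dx": 0,"dy": 0,"dz": -70,"rx": 0,"ry": 0,"rz": 0,"gripper": 0.15},{"dx": 0,"dy": 0,"dz": -90,"rx": 0,"ry": 0,"rz": 0,"gripper": 0.15},{"dx": 0,"dy": 0,"dz": -110,"rx": 0,"ry": 0,"rz": 0,"gripper": 0.15},{"dx": 0,"dy": 0,"dz": -125,"rx": 0,"ry": 0,"rz": 0,"gripper": 0.15}]}}

```text
t: 23.65
eef_pos: [0.3557, -0.222, 0.1392]
ee_rot: [-3.132, 0.958, -2.868]
force: [-0.4, 0.2, 0.7]
width: 0.0745
gripper_force: 0.0
```

```bash
python3 log.py; python3 look.py
python3 - <<'E'
from h import *
from station import arm
f=arm.grab_frame("side");P=cloud(f)
ok=(P[...,2]>.1)&(P[...,2]<.13)&(P[...,0]>.4)&(P[...,0]<.65)&(P[...,1]<-.03)&(P[...,1]>-.3)
for k,a,c in comps(ok,80):
    Q=P[k];print(a,c.round(),np.nanmedian(Q[:,2]),cv2.minEnclosingCircle(Q[:,:2].astype(np.float32)))
cv2.imwrite("pics/end.png",cv2.resize(f["frame"][100:460,100:580,::-1],(800,600)))
E
```

```text
23.65 [-1.104  0.146 -0.616 -1.212 -1.027  0.603] [ 0.3557 -0.222   0.1392] [-3.132  0.958 -2.868] [-0.4  0.2  0.7] 0.0745 0.0
scene [([442, 205], 101, 4, 98), ([399, 208], 96, -15, -2), ([361, 210], 50, -35, -91), ([377, 219], 54, 0, -65), ([357, 220], 54, -11, -110), ([366, 222], 48, 2, -91), ([378, 229], 55, 28, -71)]
side []
wrist [([605.0, 226.0], 786)]
1254 [396. 266.] 0.12026190177014773 ((0.5674286484718323, -0.15949980914592743), 0.033357199281454086)
676 [307. 266.] 0.10857538033645059 ((0.45645174384117126, -0.08685421943664551), 0.03083387389779091)
1012 [347. 310.] 0.11151066223022443 ((0.457158625125885, -0.1952763944864273), 0.030585194006562233)
```

View pics/end.png

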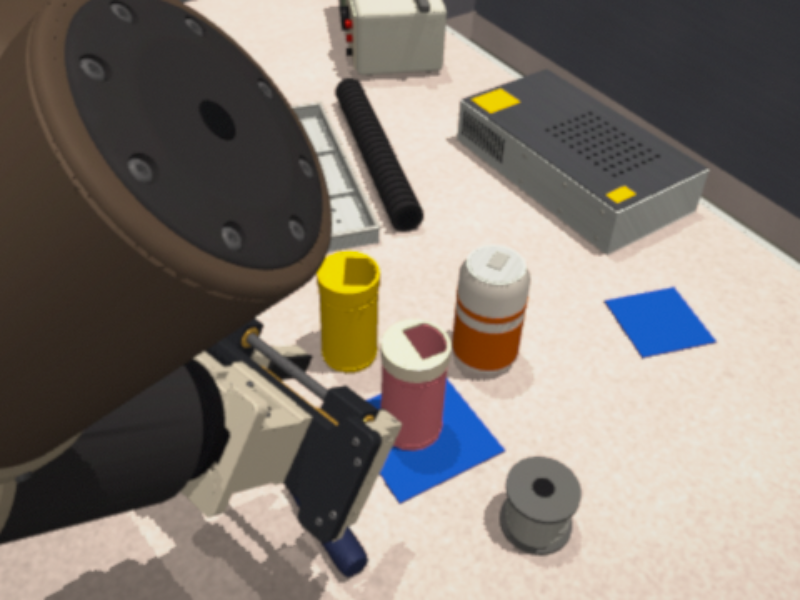

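The jar (410,385) stands upright on its mat at its original spot, its neighbours have not moved, and the gripper is clear. I'll hand it in.

```bash
python3 -c "
from station import arm
print(arm.job_done())"
```

```text
the job is handed in; nothing more can be done
None
```

The job is handed in after about 24 s on the robot's clock: all nine cores are in the tray (5, 2 and 2 across the three bays, so not an even three each), and the empty jar is back upright on its blue mat; the can and yellow jar measured where they were, and the rest of the bench looked undisturbed.

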